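Demagnetise a batch of suitcase locks

TASK

Demagnetise every silver suitcase lock body on the desk: lay them all flat, thumbwheels up and not stacked, in the carriage of the slide rail, set the dial on the control box to its 4th click from zero, and slide the carriage fully home at the coil end. With everything so set, push the spring toggle over towards the dial (never away from it, which magnetises), hold it there for 3 seconds and let it spring back to the centre. Then turn the dial back to zero and draw the carriage fully back to the loading end with all the locks still lying flat in it, leaving everything else on the desk where it is.

Things in the scene. Friction and masses are not known exactly. Their poses are not given: they have to be found in the camera images.
- lock0_c (a point): A suitcase lock body, one of two or three alike (up to three; absent ones read None): a plain silver steel block 56 mm long (its x), 30 mm wide (its y), 24 mm high, 0.14 kg give or take 30 percent, with three small thumbwheels and a square button on its top face; loose, lying flat near the front edge of the work area. The point is its centre, 12 mm above its underside.
- lock1_c (a point): A suitcase lock body, one of two or three alike (up to three; absent ones read None): a plain silver steel block 56 mm long (its x), 30 mm wide (its y), 24 mm high, 0.14 kg give or take 30 percent, with three small thumbwheels and a square button on its top face; loose, lying flat near the front edge of the work area. The point is its centre, 12 mm above its underside.
- lock2_c (a point): A suitcase lock body, one of two or three alike (up to three; absent ones read None): a plain silver steel block 56 mm long (its x), 30 mm wide (its y), 24 mm high, 0.14 kg give or take 30 percent, with three small thumbwheels and a square button on its top face; loose, lying flat near the front edge of the work area. The point is its centre, 12 mm above its underside.
- carriage (a joint): Position of the carriage along the slide rail, m: 0 at the loading end (the left end seen from the robot, towards +y), 0.12 fully home at the coil end (the right end, beside the grey coil head). It has stops at both ends and stays where it is left; moving it takes about 1.5 N plus 12 N per m/s.
- carriage_floor (a point): Centre of the carriage floor's upper face, 26 mm above the desk. The carriage is a shallow steel tray, inside 92 mm along this frame's x and 200 mm along its y; its walls are 3 mm thick and rise 10 mm above the floor. The rail runs along this frame's y, and the carriage travels towards -y as its joint grows.
- carriage_grip (a point): Point on the carriage's upright black handle post, 16 mm across, which stands outside the carriage in the middle of its side nearest the robot. The point is on the post's axis, 70 mm above the desk; the post runs from 26 to 88 mm above the desk.
- coil_top (a point): Centre of the top of the fixed grey coil head, 85 mm high, 56 mm by 110 mm (along the rail), with two steel poles towards the rail; it stands on the far side of the rail beside its coil end, its centre 100 mm from the rail's middle line.
- box_top (a point): Centre of the top of the fixed grey control box, 130 mm by 230 mm (this frame's y), 50 mm high, with the toggle at y = +55 mm and the dial at y = -55 mm.
- dial (a joint): Angle of the dial, rad: grows clockwise seen from above. Seven click positions (detents) 0.4 rad apart: 0 is zero, 1.6 is the 4th click, 2.4 the last; stops at both ends. A pawl draws it to the nearest click when it is let go; turning it past a click takes less than 0.15 N m.
- dial_grip (a point): Point on the dial's axis, 78 mm above the desk. The dial is a black disc 48 mm across with an upright grip bar 44 mm long (this frame's x), 12 mm thick (y), from 55 to 84 mm above the desk. The white line on the bar points along +x of this frame at the click marks: zero (leftmost) and the 4th click have long marks, the others short. The frame turns with the dial.
- toggle (a joint): Lean of the toggle lever, rad: 0 upright in the centre, positive towards the dial (demagnetise), negative away from it (magnetise). Stops at +-0.5; a spring of 0.25 N m/rad brings it back to the centre when let go. It counts as pushed over beyond 0.3.
- toggle_tip (a point): Tip of the steel toggle lever on the left half of the control box, 110 mm from the dial's axis. The lever is hinged at the box's top, 48 mm below this point, and is 10 mm across, with a rounded knob 16 mm across over its upper 18 mm. Upright, this point is 99 mm above the desk.
- wheel: Bystander: a blue nylon luggage wheel 50 mm across, 22 mm high, lying flat among the locks. Origin at the centre of its underside.
- tin: Bystander: a round screw tin 54 mm across, 25 mm high, among the locks. Origin at the centre of its underside.
- cam0: Bystander: a brass cam plate, a 40 mm disc with a 20 mm lobe, 6 mm thick, beyond the control box. Origin under the disc's centre.
- cam1: Bystander: the other brass cam plate, like the first. Origin under the disc's centre.
- lock0: The same lock body as point lock0_c; origin at the centre of its underside.
- lock1: The same lock body as point lock1_c; origin at the centre of its underside.
- lock2: The same lock body as point lock2_c; origin at the centre of its underside.
Things that resemble listed ones, but are neither listed nor needed, are in the scene too. Leave any pink or turquoise look-alike of the lock1 alone.

How it is judged:
On the way, in this order (a step that is already met when the one before it is completed fails the run):
1. with all locks flat in the carriage, the carriage home at the coil end (over 0.108 m) and the dial on its 4th click, the toggle is held over towards the dial (beyond 0.3 rad) for 2.5 s (value of joint toggle above 0.3 rad and value of joint carriage above 0.108 m and value of joint dial between 1.45 and 1.75 rad and x of lock0_c in the frame of carriage_floor between -0.046 and 0.046 m and y of lock0_c in the frame of carriage_floor between -0.1 and 0.1 m and z of lock0_c in the frame of carriage_floor between 0.006 and 0.018 m and angle between each of lock0_c, lock1_c, lock2_c's own z axis and vertical below 0.2 rad and x of lock1_c in the frame of carriage_floor between -0.046 and 0.046 m and y of lock1_c in the frame of carriage_floor between -0.1 and 0.1 m and z of lock1_c in the frame of carriage_floor between 0.006 and 0.018 m and x of lock2_c in the frame of carriage_floor between -0.046 and 0.046 m and y of lock2_c in the frame of carriage_floor between -0.1 and 0.1 m and z of lock2_c in the frame of carriage_floor between 0.006 and 0.018 m), for 2.5 s.
2. the toggle has sprung back to its centre (value of joint toggle between -0.08 and 0.08 rad), for 0.3 s.
At the end, for the whole second after the job is handed in: Every lock present lies flat (within 0.2 rad, thumbwheels up) on the carriage's floor inside its walls and at rest, the carriage is within 12 mm of its loading end, the dial is at zero (within 0.15 rad) and the toggle is upright (within 0.08 rad) (all of step 2 and value of joint dial between -0.15 and 0.15 rad and value of joint carriage below 0.012 m and x of lock0_c in the frame of carriage_floor between -0.046 and 0.046 m and y of lock0_c in the frame of carriage_floor between -0.1 and 0.1 m and z of lock0_c in the frame of carriage_floor between 0.006 and 0.018 m and angle between each of lock0_c, lock1_c, lock2_c's own z axis and vertical below 0.2 rad and x of lock1_c in the frame of carriage_floor between -0.046 and 0.046 m and y of lock1_c in the frame of carriage_floor between -0.1 and 0.1 m and z of lock1_c in the frame of carriage_floor between 0.006 and 0.018 m and x of lock2_c in the frame of carriage_floor between -0.046 and 0.046 m and y of lock2_c in the frame of carriage_floor between -0.1 and 0.1 m and z of lock2_c in the frame of carriage_floor between 0.006 and 0.018 m and linear speed of each of lock0, lock1, lock2 below 0.02 m/s); the robot touches nothing.
It fails at once if the toggle is pushed away from the dial, to the magnetising side (beyond 0.25 rad) (value of joint toggle below -0.25 rad).
It fails at once if a bystander is moved more than 60 mm (distance of any of wheel, tin, cam0, cam1 from where it was at the start of the episode above 0.06 m).
Of lock0, lock1, lock2 only 2 to 3 are there at a start; the rules pass over those that are not, and their reading is None.
At some moment in a run one of lock0, lock1, lock2 may be knocked a few centimetres aside while the robot is not near it.
Once in a run the grip may slacken for a moment while it holds something.
It also fails if it takes over 208 s, if anything falls off the work surface, if the arm or the gripper's body presses on something with over 40 N, if the wrist force passes 120 N, or if a joint passes its speed limit or range.

ROBOT

A 6-joint arm with a two-finger parallel gripper is mounted at the origin on the work surface. World frame = base frame: x ahead of the robot, y to its left, z up, the work surface at z = 0. Lengths are in m, angles in rad, forces in N, time in s.
With the tool pointing down it reaches from about 0.325 to 1 m from the base axis. Payload 5.1 kg.
Tool frame: the origin (TCP) lies at the very end of the fingers, on their centre line; the grasp point (between the pads) lies 19 mm behind it; z points along the fingers, y is the line along which they close (so a half turn about z gives the same grasp; the last joint's range is limited). The gripper opens to 85 mm and grips with 20 to 120 N. Pads are 22 mm wide; open, the fingers measure 114 mm over their backs; the gripper's body (76 mm by 85 mm) begins 54 mm behind the grasp point. The pads swing forward as they close: fully open they stand 13 mm farther back than shut.
Start: joints at [1.173, 0.124, 1.65, -0, 1.367, -0.083], TCP at [0.201, 0.618, 0.208] pointing down, gripper open.
Joint ranges: [-2.61, 2.61], [-1.02, 2.33], [0.03, 2.71], [-1.35, 4.49], [0.32, 2.68], [-2.91, 2.91]. Speed limits (rad/s): [2.57, 2.57, 3.14, 3.14, 3.14, 3.14].

INTERFACE

Orientations are given as a unit quaternion [w, x, y, z].
In Python, from rig import manip, imaging, job_done gives the robot as it stands.
- The arm moves only by the tool drive_tool, never from a script. Its argument "deltas" is a list of rows, each an object of numbers: "hand": the closure, from 0 (fully open) to 1 (shut); "x", "y", "z": the shift along the world's x, y, z in m; "yaw": the turn about the world's z in units of 8 degrees (1.0 is 8 degrees). In form: [{"hand": .., "x": .., "y": .., "z": .., "yaw": ..}, ...]. A call has 1 to 12 rows; each row shifts and turns the commanded pose from where the row before left it; what a row does not reach is not made up. A row lasts 1/8 s, in which the tool goes at most 62.5 mm and 10.7 degrees, less where a joint would pass 70% of its speed; a pose out of reach is approached as far as the arm can. A call is refused whole if a number of a shift passes 0.0625 or a number of a turn 1, either way. A call with a gripper value outside its range is refused whole. The fingers move at their own pace and stop on an object; "squeeze" is the grip in N (left out, the last holds). Time passes only in rows, so rows that do not move let the fingers close. It gives the time, the measured TCP pose, the force, the opening and the grip force at its end, in the units of the state.
- manip.get_state(): the state, without advancing time (a new reading comes with each control period).
- imaging.camera(name): name is "side" or "top"; returns (picture, depth): 400x640x3 uint8, red, green, blue; 400x640 float32, m along the optical axis (not along the pixel's ray), 0 where there is no reading.
- imaging.camera_model(name): a dict with "mtx" (3x3 intrinsics, pixels), "D" ([k1, k2, p1, p2, k3] as OpenCV has them; the pictures are not rectified), "R" (3x3) and "t" (3): a world point X has camera coordinates R X + t. Camera axes: x right, y down, z forward; pixel columns grow to the right and rows downward; lengths in m; the calibration is good to about 2 mm. A picture is of the moment at which its call begins. camera_model takes no time and is no camera call.
- job_done(): hands the job in; it is judged then, once.
The state is a dict: "time": time; "qpos": joint angles; "joint_velocities": joint speeds; "effort": joint torques, N m; "tool_pos": TCP position; "orientation": TCP orientation; "ft_force": force on the tool from outside, world axes, zero at the start; "moment": the same for the moment, N m; "grip_width": finger opening in m; "grasp_force": force on a finger pad.
Only numpy, scipy, OpenCV 4.12 (cv2) and the standard library are available. Lean on these libraries where they do the work, as an engineer would, in place of code of your own. Each camera call takes 0.05 s, during which the arm holds its last target. There are 200 camera calls.

## Working session

There is one attempt and no reset: what is moved stays moved. The work goes in short steps, Python scripts to look and compute and a tool call to move; the robot and the scene stay as the last step left them, time stands still between calls to the robot, and variables do not carry over. Pictures are saved under pics/ and viewed, at most 14 in all, crops included, and the job is handed in when it is done.

Besides the shell and the picture viewer there is one more tool, called after "Emit:" by a JSON object that holds its "api" and its "payload". drive_tool: Moves the arm, as the interface text tells. Its arguments: {"type":"object","properties":{"deltas":{"type":"array"},"squeeze":{"type":"number"}},"required":["deltas"]}

```bash
mkdir -p pics; cat > h.py <<'E'
import numpy as np, cv2
from rig import manip, imaging, job_done
def shot(n,f=None):
    p,d=imaging.camera(n)
    if f: cv2.imwrite('pics/'+f,p[:,:,::-1])
    return p,d
def cast(n,uv,z):
    m=imaging.camera_model(n);R=np.array(m['R']);t=np.array(m['t'])
    u=cv2.undistortPoints(np.array(uv,float).reshape(-1,1,2),np.array(m['mtx']),np.array(m['D'])).reshape(-1,2)
    r=np.c_[u,np.ones(len(u))]@R; c=-R.T@t
    return c+r*((z-c[2])/r[:,2])[:,None]
def proj(n,X):
    m=imaging.camera_model(n)
    return cv2.projectPoints(np.array(X,float).reshape(-1,1,3),cv2.Rodrigues(np.array(m['R']))[0],np.array(m['t']),np.array(m['mtx']),np.array(m['D']))[0].reshape(-1,2)
def cloud(n,d):
    v,u=np.mgrid[0:400,0:640]
    m=imaging.camera_model(n);R=np.array(m['R']);t=np.array(m['t'])
    k=cv2.undistortPoints(np.c_[u.ravel(),v.ravel()].astype(float).reshape(-1,1,2),np.array(m['mtx']),np.array(m['D'])).reshape(-1,2)
    X=(np.c_[k,np.ones(len(k))]*d.ravel()[:,None]-t)@R
    X[d.ravel()==0]=np.nan
    return X.reshape(400,640,3)
E
python3 - <<'E'
from h import *
for n in('top','side'):
    p,d=shot(n,n+'0.png'); np.save(n+'d.npy',d)
    m=imaging.camera_model(n); print(n,-np.array(m['R']).T@m['t'],np.array(m['R'])[2],d.min(),d.max())
print(manip.get_state())
E
```

```text
top [ 0.36506142 -0.0248148   1.25248021] [ 0.13144425  0.01671605 -0.99118262] 0.0 2.1935117
side [ 0.35620299 -0.69893179  0.85892215] [ 0.18208424  0.6639596  -0.72526063] 0.0 3.4610412
{'time': 0.1, 'qpos': array([ 1.17339242e+00,  1.24420135e-01,  1.65154113e+00,  2.15630567e-06,
        1.36752534e+00, -8.26211792e-02]), 'joint_velocities': array([ 0.00085653, -0.00240202, -0.00198575, -0.00070391,  0.00307083,
       -0.00010963]), 'effort': array([ 1.02794045e-03, -4.24931324e+01, -3.66651607e+01,  2.08566468e-05,
        4.00409233e-03,  2.15511824e-05]), 'tool_pos': array([0.20105225, 0.6174901 , 0.2071866 ]), 'orientation': array([-2.26136163e-04,  1.56742498e-01,  9.87639050e-01, -9.19581821e-04]), 'ft_force': array([-0.33008646,  0.36101858,  0.01295287]), 'moment': array([ 0.02977693,  0.03196521, -0.01971697]), 'grasp_force': 0.0, 'grip_width': 0.0852978464131069}
```

View pics/top0.png

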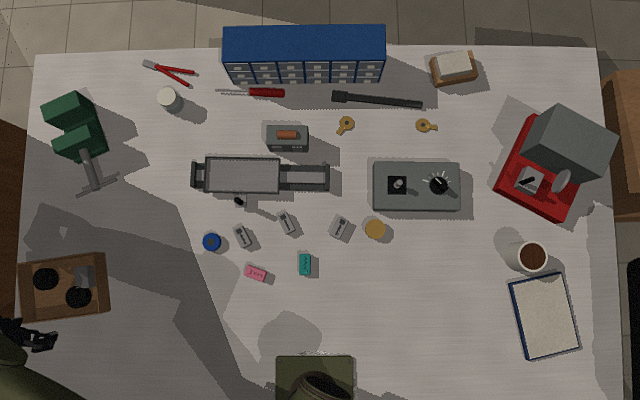

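View pics/side0.png

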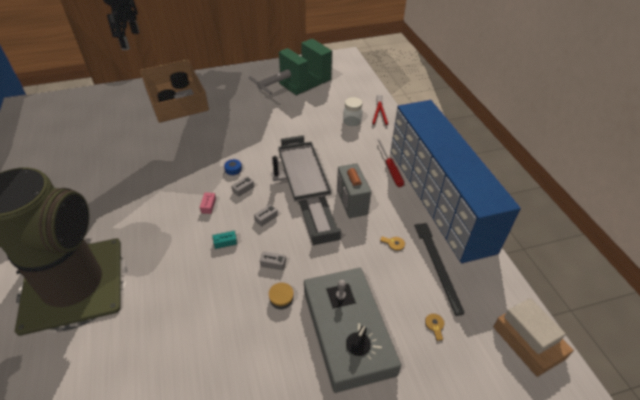

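The top view shows three silver locks at about (244,236), (288,223) and (341,228). The wheel is at (212,242), the tin at (375,229), the tray at (235,175), the handle post at (239,202), the toggle at (398,184) and the dial at (439,184).

```bash
python3 - <<'E'
from h import *
p=cv2.imread('pics/top0.png')[:,:,::-1]; d=np.load('topd.npy'); X=cloud('top',d)
z=X[...,2]; print('desk z',np.nanmedian(z[280:300,260:400]))
hi=((z>0.012)&(z<0.045)).astype(np.uint8); hi[:208]=0; hi[285:]=0; hi[:,:190]=0; hi[:,400:]=0
n,l,s,c=cv2.connectedComponentsWithStats(hi,connectivity=4)
for i in range(1,n):
    if s[i,4]<30: continue
    m=l==i; zz=np.median(z[m]); P=X[m][:,:2]; P=P[X[m][:,2]>zz-.004]
    r=cv2.minAreaRect((P*1000).astype(np.float32))
    v,u=np.nonzero(m); Q=cast('top',np.c_[u,v],0.024); r2=cv2.minAreaRect((Q[:,:2]*1000).astype(np.float32))
    print(c[i].round(),s[i,4],zz.round(4),'depth',np.round(r[0],1),np.round(r[1],1),round(r[2],1),'cast',np.round(r2[0],1),np.round(r2[1],1),round(r2[2],1),'mean',Q.mean(0)[:2].round(4),p[m].mean(0).round())
def rep(name,m):
    P=X[m]; r=cv2.minAreaRect((P[:,:2]*1000).astype(np.float32)); print(name,m.sum(),'med',np.median(P,0).round(4),'rect',np.round(r[0],1),np.round(r[1],1),round(r[2],1))
def win(u0,u1,v0,v1,a,b):
    m=np.zeros(z.shape,bool); m[v0:v1,u0:u1]=1; return m&(z>a)&(z<b)
rep('traywalls',win(185,283,150,200,.031,.042))
rep('floor',win(197,277,160,192,.02,.030))
rep('box',win(365,465,155,215,.042,.056))
rep('toggle',win(380,415,170,200,.075,.12))
rep('dialbar',win(420,460,165,205,.070,.10))
rep('post',win(228,250,190,212,.065,.10))
rep('coil',win(260,312,115,155,.075,.10))
print('shut poses')
pw=cv2.resize(p[145:255,190:470],None,fx=2.8,fy=2.8,interpolation=cv2.INTER_CUBIC); cv2.imwrite('pics/crop0.png',pw[:,:,::-1])
E
```

```text
desk z 0.0007898679038828703
[385. 210.] 30 0.0317 depth [ 485.9 -195.4] [66.7  1.3] 87.8 cast [ 486.6 -196. ] [70.2  5.4] 85.2 mean [ 0.4869 -0.1928] [43. 43. 42.]
[286. 223.] 238 0.0243 depth [453.7  73.9] [54.8 30.1] 26.8 cast [453.1  73.6] [55.6 30.1] 26.6 mean [0.4534 0.0737] [97. 94. 92.]
[339. 228.] 233 0.0248 depth [439.7 -68.2] [28.7 55.5] 62.9 cast [439.6 -68.1] [28.7 55.2] 62.9 mean [ 0.4395 -0.068 ] [98. 95. 93.]
[375. 229.] 328 0.0251 depth [ 437.1 -165.4] [53.8 51. ] 89.9 cast [ 437.1 -165.5] [53.7 50.9] 89.6 mean [ 0.4363 -0.1653] [127. 100.  54.]
[242. 237.] 242 0.0244 depth [416.6 193.1] [56.1 29.3] 27.8 cast [416.4 192.1] [56.8 30.1] 27.4 mean [0.4161 0.1921] [96. 93. 91.]
[211. 242.] 251 0.0225 depth [403.7 276.1] [44.2 45.3] 20.9 cast [405.  274.8] [48.5 45.5] 45.9 mean [0.4042 0.275 ] [29. 51. 91.]
[304. 264.] 252 0.0244 depth [342.5  23.6] [29.4 55.5] 89.8 cast [342.6  23.5] [29.3 55.4] 89.8 mean [0.3431 0.0239] [ 39. 100.  93.]
[255. 273.] 249 0.025 depth [321.4 157.4] [56.1 30.4] 70.2 cast [321.6 156.8] [56.8 30.8] 69.8 mean [0.3215 0.1567] [146.  84.  96.]
traywalls 454 med [0.5871 0.2343 0.0352] rect [585.6 208.6] [118.2 256. ] 3.3
floor 2126 med [0.5842 0.1969 0.0261] rect [584.1 210. ] [220.9  87.6] 89.6
box 3916 med [ 0.5468 -0.2731  0.0502] rect [ 549.3 -277.4] [230.7 131.6] 88.7
toggle 34 med [ 0.5501 -0.2208  0.0981] rect [ 549.4 -222. ] [13. 14.] 1.8
dialbar 108 med [ 0.5473 -0.3298  0.0828] rect [ 548.1 -331.2] [44.3 13.5] 45.1
post 40 med [0.5084 0.1956 0.0869] rect [508.9 196.3] [14.3 14.8] 66.2
coil 888 med [0.6774 0.0683 0.0852] rect [678.7  68.4] [109.1  60.4] 89.8
shut poses
```

View pics/crop0.png

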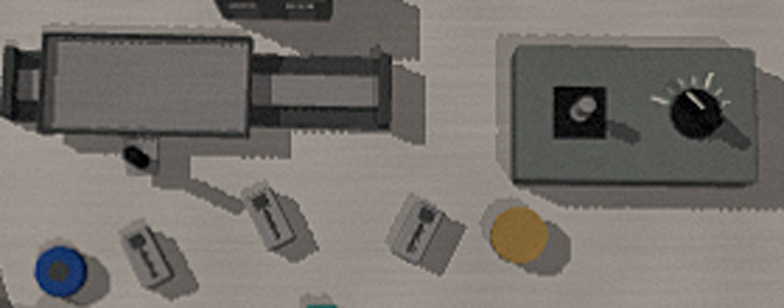

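The crop shows the tray with outer corners at about crop (42,33), (252,38), (252,135) and (42,130). The dial line points up-left at about 45°, so the dial is on click 1 now; the long marks are at about +69° (zero) and -23° (4th click). Lock heights and sizes match the spec.

```bash
cat > locks.py <<'E'
from h import *
def locks(f=None):
    p,d=shot('top',f); X=cloud('top',d); z=X[...,2]
    sat=p.max(2).astype(int)-p.min(2)
    for nm,a,b,bx in(('desk',.012,.03,(208,285,150,400)),('tray',.042,.06,(155,198,200,335))):
        m=((z>a)&(z<b)&(sat<20)); k=np.zeros_like(m); k[bx[0]:bx[1],bx[2]:bx[3]]=1; m=(m&k).astype(np.uint8)
        n,l,s,c=cv2.connectedComponentsWithStats(m,connectivity=4)
        for i in range(1,n):
            if s[i,4]<120: continue
            P=X[l==i]; r=cv2.minAreaRect((P[:,:2]*1000).astype(np.float32)); w,h=r[1]; ang=r[2] if w>h else r[2]-90
            print(nm,'c',np.round(r[0],1),'size',round(max(w,h)),round(min(w,h)),'long axis',round(ang,1),'z',np.median(P[:,2]).round(4))
    return p,d,X
E
python3 - <<'E'
from h import *
c=np.array([(42,33),(252,38),(252,135),(42,130)])/2.8+[190,145]-.3
Q=cast('top',c,.036); print(Q.round(4),Q.mean(0).round(4))
d=np.load('topd.npy'); X=cloud('top',d); z=X[...,2]
m=np.zeros(z.shape,bool); m[155:197,203:283]=1
for a,b in((.0315,.045),(.0225,.0295)):
  k=m&(z>a)&(z<b); k=cv2.morphologyEx(k.astype(np.uint8),cv2.MORPH_OPEN,np.ones((5,5))) if a<.03 else k
  P=X[k>0]; r=cv2.minAreaRect((P[:,:2]*1000).astype(np.float32)); print(r, np.percentile(P,[1,99],0).round(4).tolist())
from locks import locks; locks()
E
```

```text
[[0.6355 0.2957 0.036 ]
 [0.6282 0.0898 0.036 ]
 [0.5334 0.0892 0.036 ]
 [0.5397 0.2929 0.036 ]] [0.5842 0.1919 0.036 ]
((584.3859252929688, 194.45077514648438), (205.8310546875, 99.53330993652344), 88.183837890625) [[0.5331, 0.0914, 0.0316], [0.6366, 0.2967, 0.0407]]
((589.1417236328125, 216.18865966796875), (80.86214447021484, 121.42117309570312), 0.1592205911874771) [[0.5488, 0.1558, 0.0228], [0.6295, 0.2762, 0.0294]]
desk c [453.4  73.8] size 56 30 long axis 26.2 z 0.0243
desk c [439.7 -68.1] size 55 29 long axis -27.1 z 0.0244
desk c [416.7 192.7] size 56 30 long axis 28.1 z 0.0241
```

Emit:
{"api": "drive_tool", "payload": {"deltas": [{"y": -0.06,"x": 0.03,"hand": 0.4,"yaw": 1},{"y": -0.06,"x": 0.03,"yaw": 1},{"y": -0.06,"x": 0.03,"yaw": 1},{"y": -0.06,"x": 0.03,"yaw": 1},{"y": -0.06,"x": 0.03,"yaw": 1},{"y": -0.06,"x": 0.03,"yaw": 0.72},{"y": -0.06,"x": 0.03},{}], "squeeze": 40}}

```text
validation failed for argument at $.de...
```

Emit:
{"api": "drive_tool", "payload": {"deltas": [{"hand": 0.4,"x": 0.027,"y": -0.053,"z": 0,"yaw": 1},{"hand": 0.4,"x": 0.027,"y": -0.053,"z": 0,"yaw": 1},{"hand": 0.4,"x": 0.027,"y": -0.053,"z": 0,"yaw": 1},{"hand": 0.4,"x": 0.027,"y": -0.053,"z": 0,"yaw": 1},{"hand": 0.4,"x": 0.027,"y": -0.053,"z": 0,"yaw": 1},{"hand": 0.4,"x": 0.027,"y": -0.053,"z": 0,"yaw": 0.75},{"hand": 0.4,"x": 0.027,"y": -0.053,"z": 0,"yaw": 0},{"hand": 0.4,"x": 0.027,"y": -0.053,"z": 0,"yaw": 0},{"hand": 0.4,"x": 0,"y": 0,"z": 0,"yaw": 0},{"hand": 0.4,"x": 0,"y": 0,"z": 0,"yaw": 0}], "squeeze": 40}}

```text
time: 1.4
tool_pos: [0.4171, 0.1941, 0.2081]
orientation: [-0.0, -0.241, 0.97, 0.0]
ft_force: [-0.3, -0.1, 1.2]
grip_width: 0.0512
grasp_force: 0.0
```

Emit:
{"api": "drive_tool", "payload": {"deltas": [{"hand": 0.4,"x": 0,"y": -0.001,"z": -0.05,"yaw": 0},{"hand": 0.4,"x": 0,"y": 0,"z": -0.05,"yaw": 0},{"hand": 0.4,"x": 0,"y": 0,"z": -0.05,"yaw": 0},{"hand": 0.4,"x": 0,"y": 0,"z": -0.03,"yaw": 0},{"hand": 0.4,"x": 0,"y": 0,"z": -0.014,"yaw": 0},{"hand": 0.4,"x": 0,"y": 0,"z": -0.009,"yaw": 0},{"hand": 0.4,"x": 0,"y": 0,"z": 0,"yaw": 0},{"hand": 0.8,"x": 0,"y": 0,"z": 0,"yaw": 0},{"hand": 0.8,"x": 0,"y": 0,"z": 0,"yaw": 0},{"hand": 0.8,"x": 0,"y": 0,"z": 0,"yaw": 0},{"hand": 0.8,"x": 0,"y": 0,"z": 0,"yaw": 0}], "squeeze": 50}}

```text
time: 2.78
tool_pos: [0.4174, 0.193, 0.0056]
orientation: [0.0, -0.242, 0.97, 0.0]
ft_force: [-0.5, 0.1, 0.9]
grip_width: 0.0169
grasp_force: 0.0
```

```bash
python3 - <<'E'
from h import *
from locks import locks
p,d,X=locks(); q,_=shot('side')
a=cv2.resize(p[195:295,180:400],None,fx=2.7,fy=2.7); b=cv2.resize(q[140:250,180:400],None,fx=2.7,fy=2.7)
cv2.imwrite('pics/c1.png',np.vstack([a,b])[:,:,::-1]); print(manip.get_state()['grip_width'])
E
```

```text
desk c [453.4  73.8] size 55 30 long axis 26.7 z 0.0239
desk c [439.9 -68.3] size 56 29 long axis -27.1 z 0.0245
0.016934643799852968
```

View pics/c1.png

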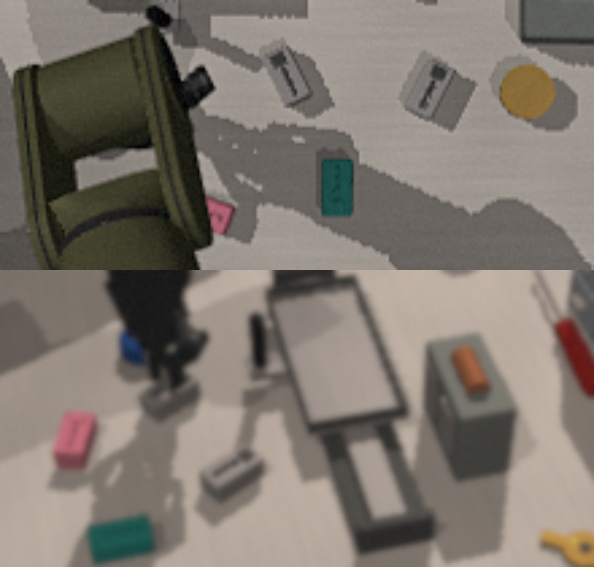

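The side crop shows the lock still in its place at crop (170,395), with the finger tips around (172,380), apparently on or behind it. I'll check this geometrically.

```bash
python3 - <<'E'
from h import *
s=manip.get_state(); print(s['tool_pos'],s['ft_force'],s['grip_width'])
print('tcp',proj('side',[s['tool_pos'],s['tool_pos']+[0,0,.02],[.4167,.193,0],[.4167,.193,.024]]))
a=np.radians(28);L=np.array([np.cos(a),np.sin(a)])*.028;W=np.array([-np.sin(a),np.cos(a)])*.015
C=np.array([.4167,.193]); co=[np.r_[C+i*L+j*W,.024] for i,j in((1,1),(1,-1),(-1,-1),(-1,1))]
pc=proj('side',co); print(pc)
q,d=shot('side'); X=cloud('side',d)
b=cv2.resize(q[150:210,205:285],None,fx=9,fy=9,interpolation=cv2.INTER_CUBIC)
for t in ((pc-[205,150]+.5)*9).astype(int): cv2.circle(b,tuple(int(v) for v in t),4,(255,0,0),-1)
cv2.imwrite('pics/c2.png',b[:,:,::-1])
for v in range(166,196,3): print(v,[tuple(X[v,u].round(3)) for u in range(232,256,5)])
E
```

```text
[0.41728739 0.19299675 0.005369  ] [-0.5296504  -0.14651506  0.94080265] 0.016934643799852968
tcp [[241.7713492  187.26045283]
 [240.92633706 181.82942166]
 [241.77744852 188.73824304]
 [240.76429347 182.2470994 ]]
[[245.5842539  174.45129591]
 [252.62929258 179.97987233]
 [235.77554468 190.31514071]
 [228.78467187 184.53588814]]
166 [(np.float64(0.402), np.float64(0.201), np.float64(0.078)), (np.float64(0.412), np.float64(0.17), np.float64(0.102)), (np.float64(0.424), np.float64(0.17), np.float64(0.099)), (np.float64(0.434), np.float64(0.138), np.float64(0.124)), (np.float64(0.446), np.float64(0.137), np.float64(0.122))]
169 [(np.float64(0.401), np.float64(0.205), np.float64(0.064)), (np.float64(0.413), np.float64(0.2), np.float64(0.066)), (np.float64(0.431), np.float64(0.272), np.float64(-0.001)), (np.float64(0.433), np.float64(0.142), np.float64(0.111)), (np.float64(0.445), np.float64(0.138), np.float64(0.111))]
172 [(np.float64(0.402), np.float64(0.255), np.float64(0.01)), (np.float64(0.412), np.float64(0.199), np.float64(0.057)), (np.float64(0.422), np.float64(0.171), np.float64
[... 1512 characters left out ...]
(nan), np.float64(nan), np.float64(nan)), (np.float64(0.444), np.float64(0.187), np.float64(0.005))]
190 [(np.float64(0.391), np.float64(0.189), np.float64(0.006)), (np.float64(0.402), np.float64(0.167), np.float64(0.024)), (np.float64(0.415), np.float64(0.172), np.float64(0.016)), (np.float64(0.429), np.float64(0.178), np.float64(0.006)), (np.float64(0.442), np.float64(0.185), np.float64(-0.004))]
193 [(np.float64(0.389), np.float64(0.185), np.float64(-0.001)), (np.float64(0.401), np.float64(0.169), np.float64(0.011)), (np.float64(0.414), np.float64(0.172), np.float64(0.005)), (np.float64(0.427), np.float64(0.173), np.float64(0.0)), (np.float64(0.44), np.float64(0.173), np.float64(-0.004))]
```

View pics/c2.png

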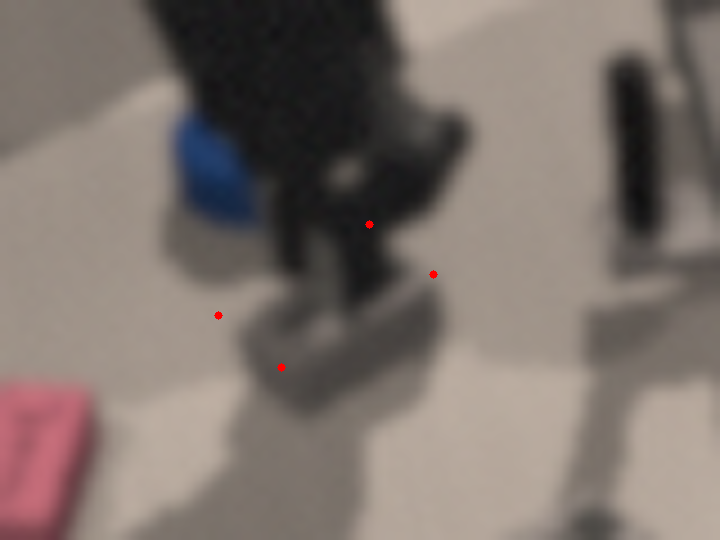

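The lock was shifted about 15–20 mm towards -y, and the fingers are on its +y side. I'll lift, clear the view and re-measure.

Emit:
{"api": "drive_tool", "payload": {"deltas": [{"hand": 0.8,"x": 0,"y": 0,"z": 0.04,"yaw": 0},{"hand": 0.8,"x": 0,"y": 0,"z": 0.05,"yaw": 0},{"hand": 0.3,"x": 0,"y": 0.04,"z": 0.05,"yaw": 0},{"hand": 0.3,"x": 0,"y": 0.06,"z": 0,"yaw": 0},{"hand": 0.3,"x": 0,"y": 0.06,"z": 0,"yaw": 0},{"hand": 0.3,"x": 0,"y": 0.04,"z": 0,"yaw": 0},{"hand": 0.3,"x": 0,"y": 0,"z": 0,"yaw": 0}]}}

```text
time: 3.8
tool_pos: [0.4168, 0.3942, 0.1439]
orientation: [-0.0, -0.243, 0.97, -0.0]
ft_force: [-0.5, -1.1, 0.2]
grip_width: 0.0592
grasp_force: 0.0
```

```bash
python3 -c "
from locks import *
locks()
s=manip.get_state();print(s['tool_pos'],s['grip_width'])"
```

```text
desk c [453.4  73.9] size 55 30 long axis 26.5 z 0.0241
desk c [439.8 -68.2] size 56 29 long axis -27.1 z 0.0245
desk c [416.8 192.9] size 57 30 long axis 28.1 z 0.0241
[0.41683578 0.39271355 0.14365297] 0.059821796395340396
```

The lock has not moved, so the fingers must have closed above it. I'll measure the real finger-tip height against the reported TCP.

Emit:
{"api": "drive_tool", "payload": {"deltas": [{"hand": 0.7,"x": 0,"y": 0,"z": 0,"yaw": 0},{"hand": 0.7,"x": 0,"y": 0,"z": 0,"yaw": 0},{"hand": 0.7,"x": 0,"y": 0,"z": 0,"yaw": 0},{"hand": 0.7,"x": 0,"y": 0,"z": 0,"yaw": 0}]}}

```text
time: 4.35
tool_pos: [0.4175, 0.3917, 0.1443]
orientation: [0.0, -0.241, 0.97, 0.0]
ft_force: [-0.0, 0.2, -0.3]
grip_width: 0.0255
grasp_force: 0.0
```

```bash
python3 - <<'E'
from h import *
s=manip.get_state();T=s['tool_pos'];print(T,s['grip_width'])
q,d=shot('side'); X=cloud('side',d)
print('tcp px',proj('side',[T]))
m=(abs(X[...,0]-T[0])<.05)&(abs(X[...,1]-T[1])<.06)&(X[...,2]>.06)&(X[...,2]<.21)
P=X[m]; 
for a in np.arange(.06,.21,.01):
    k=P[(P[:,2]>=a)&(P[:,2]<a+.01)]
    if len(k): print(a.round(3),len(k),k.min(0).round(3),k.max(0).round(3))
u,v=proj('side',[T])[0].astype(int); u0,v0=max(u-40,0),max(v-45,0)
b=cv2.resize(q[v0:v0+60,u0:u0+80],None,fx=8,fy=8,interpolation=cv2.INTER_CUBIC); cv2.circle(b,((u-u0)*8,(v-v0)*8),4,(255,0,0),-1); cv2.imwrite('pics/c3.png',b[:,:,::-1])
E
```

```text
[0.41745918 0.39166493 0.14428954] 0.025526263370989594
tcp px [[223.4956178  102.07545001]]
0.16 12 [0.404 0.373 0.165] [0.436 0.406 0.17 ]
0.17 45 [0.4   0.364 0.17 ] [0.436 0.407 0.18 ]
0.18 49 [0.401 0.361 0.18 ] [0.437 0.406 0.19 ]
0.19 47 [0.401 0.363 0.19 ] [0.437 0.406 0.2  ]
0.2 36 [0.4   0.354 0.2  ] [0.431 0.408 0.21 ]
```

View pics/c3.png

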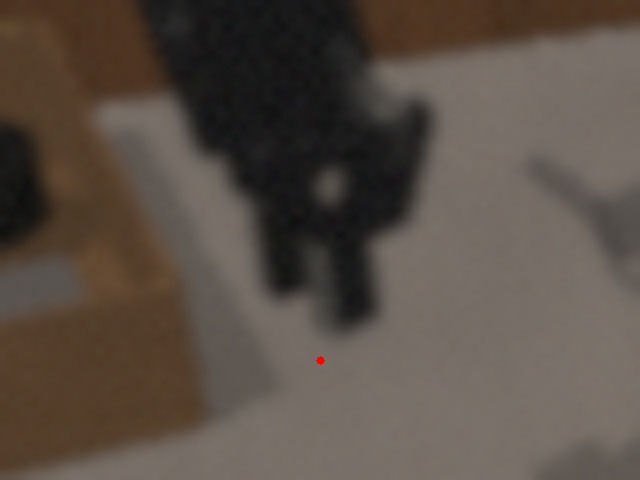

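Crop shows the finger tips well above the projected TCP dot (320,360): the tips sit about 20 mm above the reported TCP. I'll check both cameras against each other for height and lateral shift before going lower.

```bash
python3 - <<'E'
from h import *
s=manip.get_state();T=s['tool_pos']
for n in('side','top'):
    q,d=shot(n); X=cloud(n,d)
    for nm,c in(('A',(.4534,.0738)),('B',(.4398,-.0682)),('C',(.4168,.1929))):
        m=(np.hypot(X[...,0]-c[0],X[...,1]-c[1])<.045)&(X[...,2]>.02)&(X[...,2]<.03)
        r=cv2.minAreaRect((X[m][:,:2]*1000).astype(np.float32)); print(n,nm,m.sum(),np.round(r[0],1),np.round(r[1],1),round(r[2],1),np.median(X[m][:,2]).round(4))
    m=(np.hypot(X[...,0]-.50,X[...,1]-.196)<.03)&(X[...,2]>.082)&(X[...,2]<.092); print(n,'post',X[m].mean(0).round(4),m.sum())
    m=(abs(X[...,0]-.549)<.02)&(abs(X[...,1]+.222)<.02)&(X[...,2]>.09); print(n,'toggle',X[m].mean(0).round(4),X[m].max(0).round(4))
    m=(abs(X[...,0]-T[0])<.06)&(abs(X[...,1]-T[1])<.06)&(X[...,2]>.1)&(X[...,2]<.22)
    P=X[m]; print(n,'finger',m.sum(),P[:,2].min() if m.sum() else 0)
    if n=='top':
        for a in np.arange(.15,.22,.01):
            k=P[(P[:,2]>=a)&(P[:,2]<a+.01)]
            if len(k): print(a.round(3),len(k),k.min(0).round(3),k.max(0).round(3))
E
```

```text
side A 188 [457.4  71. ] [55.9 31.7] 29.6 0.0231
side B 252 [442.6 -71.3] [32.3 55.8] 62.9 0.023
side C 158 [420.8 189.7] [58.2 32. ] 31.7 0.0231
side post [0.5125 0.1935 0.0864] 24
side toggle [ 0.5528 -0.225   0.0966] [ 0.5598 -0.2162  0.1003]
side finger 263 0.1641979027957103
top A 215 [453.6  73.9] [54.8 30. ] 26.7 0.0246
top B 211 [439.8 -68.2] [28.8 55.5] 62.9 0.0248
top C 212 [416.  192.7] [55.4 29.8] 27.4 0.0248
top post [0.5091 0.1974 0.0877] 29
top toggle [ 0.5496 -0.222   0.0983] [ 0.5561 -0.2155  0.1028]
top finger 53 0.1705937771401639
0.17 13 [0.401 0.369 0.171] [0.422 0.403 0.179]
0.18 11 [0.403 0.364 0.181] [0.424 0.403 0.187]
0.19 7 [0.414 0.366 0.193] [0.423 0.376 0.199]
0.2 3 [0.414 0.366 0.203] [0.423 0.376 0.209]
0.21 19 [0.415 0.348 0.212] [0.431 0.373 0.22 ]
```

The cameras disagree by about 3.5 mm; averaged, lock C is at (.4186,.1913). The tips read about 20 mm above the TCP in both views, so I'll descend deeper with the force watched.

Emit:
{"api": "drive_tool", "payload": {"deltas": [{"hand": 0.3,"x": 0,"y": -0.05,"z": 0,"yaw": 0},{"hand": 0.3,"x": 0,"y": -0.05,"z": 0,"yaw": 0},{"hand": 0.3,"x": 0,"y": -0.05,"z": 0,"yaw": 0},{"hand": 0.3,"x": 0.001,"y": -0.047,"z": 0,"yaw": 0},{"hand": 0.3,"x": 0,"y": 0,"z": -0.05,"yaw": 0},{"hand": 0.3,"x": 0,"y": 0,"z": -0.05,"yaw": 0},{"hand": 0.3,"x": 0,"y": 0,"z": -0.03,"yaw": 0},{"hand": 0.3,"x": 0,"y": 0,"z": -0.012,"yaw": 0},{"hand": 0.3,"x": 0,"y": 0,"z": -0.008,"yaw": 0},{"hand": 0.3,"x": 0,"y": 0,"z": 0,"yaw": 0}]}}

```text
time: 5.75
tool_pos: [0.4189, 0.1953, -0.0053]
orientation: [0.001, -0.242, 0.97, 0.0]
ft_force: [0.3, 0.1, 0.4]
grip_width: 0.06
grasp_force: 0.0
```

Emit:
{"api": "drive_tool", "payload": {"deltas": [{"hand": 0.3,"x": 0,"y": -0.003,"z": -0.005,"yaw": 0},{"hand": 0.3,"x": 0,"y": 0,"z": -0.004,"yaw": 0},{"hand": 0.3,"x": 0,"y": 0,"z": 0,"yaw": 0},{"hand": 0.8,"x": 0,"y": 0,"z": 0,"yaw": 0},{"hand": 0.8,"x": 0,"y": 0,"z": 0,"yaw": 0},{"hand": 0.8,"x": 0,"y": 0,"z": 0,"yaw": 0},{"hand": 0.8,"x": 0,"y": 0,"z": 0,"yaw": 0}]}}

```text
time: 6.62
tool_pos: [0.4187, 0.1923, -0.0144]
orientation: [0.0, -0.242, 0.97, 0.0]
ft_force: [-0.1, 0.2, 4.0]
grip_width: 0.0289
grasp_force: 49.9
```

Gripped. Lift and carry over the tray.

Emit:
{"api": "drive_tool", "payload": {"deltas": [{"hand": 0.8,"x": 0,"y": 0,"z": 0.03,"yaw": 0},{"hand": 0.8,"x": 0,"y": 0,"z": 0.05,"yaw": 0},{"hand": 0.8,"x": 0,"y": 0.01,"z": 0.05,"yaw": -0.7},{"hand": 0.8,"x": 0.03,"y": 0.02,"z": 0.01,"yaw": -1},{"hand": 0.8,"x": 0.04,"y": 0.02,"z": 0,"yaw": -1},{"hand": 0.8,"x": 0.04,"y": 0.012,"z": 0,"yaw": -1},{"hand": 0.8,"x": 0.04,"y": 0,"z": 0,"yaw": 0},{"hand": 0.8,"x": 0.019,"y": 0,"z": 0,"yaw": 0},{"hand": 0.8,"x": 0,"y": 0,"z": 0,"yaw": 0},{"hand": 0.8,"x": 0,"y": 0,"z": 0,"yaw": 0}]}}

```text
time: 7.88
tool_pos: [0.5862, 0.2539, 0.1242]
orientation: [-0.001, 0.014, 1.0, -0.0]
ft_force: [-1.9, -0.8, -1.6]
grip_width: 0.0289
grasp_force: 49.7
```

```bash
python3 - <<'E'
from h import *
s=manip.get_state();print(s['tool_pos'],s['grip_width'],s['grasp_force'])
q,d=shot('side'); p,_=shot('top')
b=np.hstack([cv2.resize(q[60:210,230:350],None,fx=3,fy=3),cv2.resize(p[100:250,170:290],None,fx=3,fy=3)]); cv2.imwrite('pics/c4.png',b[:,:,::-1])
X=cloud('side',d); m=(abs(X[...,0]-s['tool_pos'][0])<.05)&(abs(X[...,1]-s['tool_pos'][1])<.05)&(X[...,2]>.08)&(X[...,2]<.15)&(q.min(2)>60)
print(m.sum(),X[m].min(0),X[m].max(0),np.median(X[m],0))
E
```

```text
[0.58616838 0.25391558 0.12424908] 0.028877445256037193 49.65105414390564
64 [0.55894705 0.23056215 0.13764341] [0.61620953 0.26838686 0.14995534] [0.57941923 0.23976493 0.14387586]
```

View pics/c4.png

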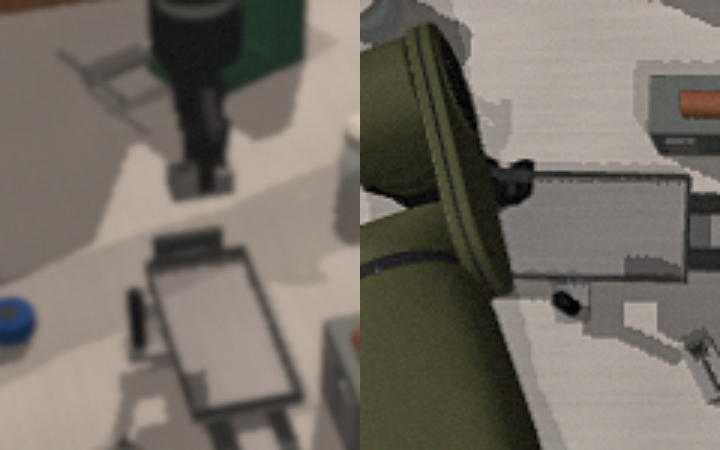

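The lock hangs level at side crop (200,180), centred on x≈.586 with its bottom at .138. Lowering onto the floor.

Emit:
{"api": "drive_tool", "payload": {"deltas": [{"hand": 0.8,"x": 0.001,"y": 0,"z": -0.04,"yaw": 0},{"hand": 0.8,"x": 0,"y": 0,"z": -0.04,"yaw": 0},{"hand": 0.8,"x": 0,"y": 0,"z": -0.02,"yaw": 0},{"hand": 0.8,"x": 0,"y": 0,"z": -0.008,"yaw": 0},{"hand": 0.8,"x": 0,"y": 0,"z": -0.003,"yaw": 0},{"hand": 0.8,"x": 0,"y": 0,"z": 0,"yaw": 0}]}}

```text
time: 8.72
tool_pos: [0.5893, 0.2545, 0.0156]
orientation: [0.001, 0.014, 1.0, 0.0]
ft_force: [1.4, 0.8, -1.1]
grip_width: 0.0293
grasp_force: 32.6
```

Emit:
{"api": "drive_tool", "payload": {"deltas": [{"hand": 0.8,"x": 0,"y": 0,"z": -0.0025,"yaw": 0},{"hand": 0.8,"x": 0,"y": 0,"z": 0,"yaw": 0},{"hand": 0.54,"x": 0,"y": 0,"z": 0,"yaw": 0},{"hand": 0.54,"x": 0,"y": 0,"z": 0,"yaw": 0},{"hand": 0.54,"x": 0,"y": 0,"z": 0,"yaw": 0},{"hand": 0.54,"x": 0,"y": 0,"z": 0.02,"yaw": 0},{"hand": 0.54,"x": 0,"y": 0,"z": 0.05,"yaw": 0},{"hand": 0.54,"x": 0,"y": 0,"z": 0.05,"yaw": 0},{"hand": 0.54,"x": -0.05,"y": 0.03,"z": 0,"yaw": 0},{"hand": 0.54,"x": -0.05,"y": 0.03,"z": 0,"yaw": 0},{"hand": 0.54,"x": -0.04,"y": 0.04,"z": 0,"yaw": 0},{"hand": 0.4,"x": 0,"y": 0.04,"z": 0,"yaw": 0}]}}

```text
time: 10.22
tool_pos: [0.446, 0.3953, 0.1334]
orientation: [0.001, 0.013, 1.0, 0.0]
ft_force: [0.1, -1.1, -0.5]
grip_width: 0.0512
grasp_force: 0.0
```

```bash
python3 -c "
from locks import *
locks()
s=manip.get_state();print(s['tool_pos'],s['grip_width'],s['orientation'])"
```

```text
desk c [453.7  74. ] size 56 30 long axis 26.7 z 0.0243
desk c [439.9 -68.3] size 56 29 long axis -27.0 z 0.0242
tray c [587.2 254.5] size 56 29 long axis -1.4 z 0.0505
[0.44704964 0.39953827 0.13401236] 0.05135346243962732 [0.00123544 0.01267558 0.99991558 0.00257528]
```

Lock C lies flat in the tray at +60 mm. Next is lock A.

Emit:
{"api": "drive_tool", "payload": {"deltas": [{"hand": 0.3,"x": 0.008,"y": -0.055,"z": 0,"yaw": 1},{"hand": 0.3,"x": 0,"y": -0.055,"z": 0,"yaw": 1},{"hand": 0.3,"x": 0,"y": -0.055,"z": 0,"yaw": 1},{"hand": 0.3,"x": 0,"y": -0.055,"z": 0,"yaw": 0.5},{"hand": 0.3,"x": 0,"y": -0.055,"z": 0,"yaw": 0},{"hand": 0.3,"x": 0,"y": -0.052,"z": 0,"yaw": 0},{"hand": 0.3,"x": 0,"y": 0,"z": -0.05,"yaw": 0},{"hand": 0.3,"x": 0,"y": 0,"z": -0.05,"yaw": 0},{"hand": 0.3,"x": 0,"y": 0,"z": -0.015,"yaw": 0},{"hand": 0.3,"x": 0,"y": 0,"z": 0,"yaw": 0},{"hand": 0.3,"x": 0,"y": 0,"z": 0,"yaw": 0}]}}

```text
time: 11.65
tool_pos: [0.4584, 0.0673, 0.0191]
orientation: [0.002, -0.228, 0.974, -0.0]
ft_force: [-0.6, -0.1, -0.2]
grip_width: 0.0598
grasp_force: 0.0
```

Emit:
{"api": "drive_tool", "payload": {"deltas": [{"hand": 0.3,"x": -0.003,"y": 0.006,"z": 0,"yaw": 0},{"hand": 0.3,"x": 0,"y": 0,"z": -0.014,"yaw": 0},{"hand": 0.3,"x": 0,"y": 0,"z": -0.012,"yaw": 0},{"hand": 0.3,"x": 0,"y": 0,"z": -0.006,"yaw": 0},{"hand": 0.3,"x": 0,"y": 0,"z": 0,"yaw": 0},{"hand": 0.8,"x": 0,"y": 0,"z": 0,"yaw": 0},{"hand": 0.8,"x": 0,"y": 0,"z": 0,"yaw": 0},{"hand": 0.8,"x": 0,"y": 0,"z": 0,"yaw": 0},{"hand": 0.8,"x": 0,"y": 0,"z": 0,"yaw": 0}]}}

```text
time: 12.78
tool_pos: [0.4539, 0.0731, -0.0148]
orientation: [0.001, -0.228, 0.974, -0.0]
ft_force: [0.0, 0.5, 3.3]
grip_width: 0.0287
grasp_force: 50.1
```

Emit:
{"api": "drive_tool", "payload": {"deltas": [{"hand": 0.8,"x": 0,"y": 0,"z": 0.03,"yaw": 0},{"hand": 0.8,"x": 0,"y": 0,"z": 0.05,"yaw": 0},{"hand": 0.8,"x": 0,"y": 0,"z": 0.045,"yaw": -0.5},{"hand": 0.8,"x": 0.03,"y": 0.03,"z": 0,"yaw": -1},{"hand": 0.8,"x": 0.035,"y": 0.03,"z": 0,"yaw": -1},{"hand": 0.8,"x": 0.035,"y": 0.03,"z": 0,"yaw": -1},{"hand": 0.8,"x": 0.032,"y": 0.031,"z": 0,"yaw": 0},{"hand": 0.8,"x": 0,"y": 0,"z": 0,"yaw": 0},{"hand": 0.8,"x": 0,"y": 0,"z": 0,"yaw": 0},{"hand": 0.8,"x": 0,"y": 0,"z": 0,"yaw": 0}]}}

```text
time: 14.02
tool_pos: [0.5843, 0.1933, 0.1092]
orientation: [-0.001, 0.015, 1.0, -0.0]
ft_force: [-0.5, 0.8, -0.5]
grip_width: 0.0287
grasp_force: 49.8
```

Emit:
{"api": "drive_tool", "payload": {"deltas": [{"hand": 0.8,"x": 0.001,"y": 0.001,"z": -0.04,"yaw": 0},{"hand": 0.8,"x": 0,"y": 0,"z": -0.035,"yaw": 0},{"hand": 0.8,"x": 0,"y": 0,"z": -0.012,"yaw": 0},{"hand": 0.8,"x": 0,"y": 0,"z": -0.006,"yaw": 0},{"hand": 0.8,"x": 0,"y": 0,"z": -0.003,"yaw": 0},{"hand": 0.8,"x": 0,"y": 0,"z": 0,"yaw": 0},{"hand": 0.8,"x": 0,"y": 0,"z": 0,"yaw": 0}]}}

```text
time: 14.9
tool_pos: [0.5915, 0.1921, 0.0234]
orientation: [0.005, 0.014, 1.0, -0.002]
ft_force: [-8.9, -15.8, 33.9]
grip_width: 0.0289
grasp_force: 96.3
```

Unexpected contact. Raising to look.

Emit:
{"api": "drive_tool", "payload": {"deltas": [{"hand": 0.8,"x": 0,"y": 0,"z": 0.02,"yaw": 0},{"hand": 0.8,"x": 0,"y": 0,"z": 0.04,"yaw": 0},{"hand": 0.8,"x": 0,"y": 0,"z": 0.04,"yaw": 0},{"hand": 0.8,"x": 0,"y": 0,"z": 0,"yaw": 0}]}}

```text
time: 15.4
tool_pos: [0.5886, 0.1955, 0.1184]
orientation: [0.004, 0.014, 1.0, 0.001]
ft_force: [-0.1, 0.3, -2.3]
grip_width: 0.0292
grasp_force: 71.7
```

```bash
python3 - <<'E'
from h import *
from locks import locks
s=manip.get_state();print(s['tool_pos'],s['grip_width'],s['grasp_force'])
p,d,X=locks()
q,d=shot('side')
b=np.hstack([cv2.resize(q[80:230,220:340],None,fx=3.3,fy=3.3),cv2.resize(p[100:250,170:290],None,fx=3.3,fy=3.3)]); cv2.imwrite('pics/c5.png',b[:,:,::-1])
E
```

```text
[0.588625   0.19545389 0.11839288] 0.029245797528187057 71.69587666285224
desk c [439.9 -68.2] size 56 29 long axis -27.1 z 0.0242
```

View pics/c5.png

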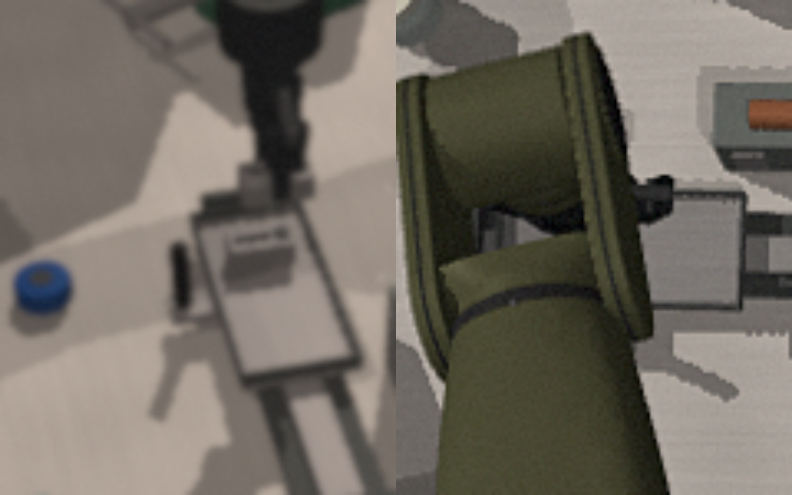

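Lock C in the tray was knocked towards the middle (side crop (258,250)). I'll measure it and the held lock in the side view.

```bash
python3 - <<'E'
from h import *
s=manip.get_state();T=s['tool_pos']
q,d=shot('side'); X=cloud('side',d)
m=(abs(X[...,0]-.588)<.048)&(abs(X[...,1]-.191)<.1)&(X[...,2]>.0455)&(X[...,2]<.058)
r=cv2.minAreaRect((X[m][:,:2]*1000).astype(np.float32)); print('tray lock(side frame)',m.sum(),r,np.median(X[m],0))
m=(abs(X[...,0]-T[0])<.06)&(abs(X[...,1]-T[1])<.06)&(X[...,2]>.1)&(X[...,2]<.165)&(q.min(2)>60)
P=X[m];print('held',len(P),P.min(0),P.max(0))
for lo,hi in((.55,.575),(.575,.60),(.60,.63)):
  k=P[(P[:,0]>lo)&(P[:,0]<hi)]; print(lo,k.min(0) if len(k) else 0,k.max(0) if len(k) else 0)
E
```

```text
tray lock(side frame) 149 ((587.3421630859375, 242.23655700683594), (33.47695541381836, 54.89567565917969), 88.12710571289062) [0.58741914 0.24068903 0.04913336]
held 175 [0.56055896 0.17142889 0.12783976] [0.61629014 0.21688514 0.16461524]
0.55 [0.56055896 0.17655407 0.13051858] [0.57487774 0.20839293 0.15535353]
0.575 [0.57509556 0.17142889 0.13037359] [0.596711   0.21688514 0.16461524]
0.6 [0.60011369 0.17708884 0.12783976] [0.61629014 0.19646052 0.15676032]
```

C is now at about y=.244 (true), parallel. I'll place A at y≈.185.

Emit:
{"api": "drive_tool", "payload": {"deltas": [{"hand": 0.8,"x": -0.002,"y": -0.011,"z": 0,"yaw": 0},{"hand": 0.8,"x": 0,"y": 0,"z": -0.05,"yaw": 0},{"hand": 0.8,"x": 0,"y": 0,"z": -0.03,"yaw": 0},{"hand": 0.8,"x": 0,"y": 0,"z": -0.015,"yaw": 0},{"hand": 0.8,"x": 0,"y": 0,"z": -0.004,"yaw": 0},{"hand": 0.8,"x": 0,"y": 0,"z": 0,"yaw": 0}]}}

```text
time: 16.3
tool_pos: [0.585, 0.1841, 0.0154]
orientation: [0.001, 0.014, 1.0, 0.0]
ft_force: [-0.2, 0.3, -1.9]
grip_width: 0.0289
grasp_force: 71.6
```

Emit:
{"api": "drive_tool", "payload": {"deltas": [{"hand": 0.8,"x": 0,"y": 0,"z": -0.002,"yaw": 0},{"hand": 0.8,"x": 0,"y": 0,"z": 0,"yaw": 0},{"hand": 0.54,"x": 0,"y": 0,"z": 0,"yaw": 0},{"hand": 0.54,"x": 0,"y": 0,"z": 0,"yaw": 0},{"hand": 0.54,"x": 0,"y": 0,"z": 0,"yaw": 0},{"hand": 0.54,"x": 0,"y": 0,"z": 0.02,"yaw": 0},{"hand": 0.54,"x": 0,"y": 0,"z": 0.05,"yaw": 0},{"hand": 0.54,"x": -0.03,"y": 0,"z": 0.05,"yaw": 0},{"hand": 0.54,"x": -0.05,"y": -0.03,"z": 0,"yaw": 0},{"hand": 0.4,"x": -0.04,"y": -0.05,"z": 0,"yaw": 0},{"hand": 0.4,"x": 0,"y": -0.06,"z": 0,"yaw": 0},{"hand": 0.4,"x": 0,"y": -0.06,"z": 0,"yaw": 0}]}}

```text
time: 17.8
tool_pos: [0.4652, -0.0161, 0.1347]
orientation: [0.002, 0.014, 1.0, -0.0]
ft_force: [1.2, -0.2, 0.5]
grip_width: 0.0513
grasp_force: 0.0
```

Emit:
{"api": "drive_tool", "payload": {"deltas": [{"hand": 0.3,"x": 0,"y": 0.0,"z": 0,"yaw": 0},{"hand": 0.3,"x": 0,"y": 0,"z": 0,"yaw": 0}]}}

```text
time: 18.05
tool_pos: [0.4656, -0.0148, 0.1338]
orientation: [0.001, 0.015, 1.0, 0.0]
ft_force: [-0.2, -0.4, -1.0]
grip_width: 0.06
grasp_force: 0.0
```

```bash
python3 - <<'E'
from h import *
from locks import locks
p,d,X=locks()
s=manip.get_state();print(s['tool_pos'],s['grip_width'],s['orientation'])
q,d=shot('side');b=np.hstack([cv2.resize(q[140:290,220:340],None,fx=3.3,fy=3.3),cv2.resize(p[140:260,170:400],None,fx=3,fy=3)[:360,:396].repeat(1,0)[:495]] if 0 else [cv2.resize(p[140:260,190:400],None,fx=3.5,fy=3.5)]); cv2.imwrite('pics/c6.png',b[:,:,::-1])
X=cloud('side',d)
m=((abs(X[...,0]-.441)<.05)&(abs(X[...,1]+.07)<.07)&(X[...,2]>.018)&(X[...,2]<.03)&(q.min(2)>50))
if m.sum(): print('B side',m.sum(),cv2.minAreaRect((X[m][:,:2]*1000).astype(np.float32)))
E
```

```text
tray c [584.2 245.5] size 55 31 long axis -0.8 z 0.0501
tray c [583.6 185.6] size 55 31 long axis 2.2 z 0.0504
[ 0.46553414 -0.01417866  0.13347491] 0.05970981268994779 [5.66528943e-04 1.40281733e-02 9.99901434e-01 1.04112105e-04]
B side 278 ((432.97760009765625, -92.51024627685547), (81.03033447265625, 56.942501068115234), 65.04096221923828)
```

A and C lie flat in the tray. Next is lock B.

Emit:
{"api": "drive_tool", "payload": {"deltas": [{"hand": 0.3,"x": -0.012,"y": -0.027,"z": 0,"yaw": -1},{"hand": 0.3,"x": -0.012,"y": -0.028,"z": 0,"yaw": -1},{"hand": 0.3,"x": 0,"y": 0,"z": -0.03,"yaw": -1},{"hand": 0.3,"x": 0,"y": 0,"z": -0.04,"yaw": -0.2},{"hand": 0.3,"x": 0,"y": 0,"z": -0.04,"yaw": 0},{"hand": 0.3,"x": 0,"y": 0,"z": 0,"yaw": 0},{"hand": 0.3,"x": 0,"y": 0,"z": 0,"yaw": 0}]}}

```text
time: 19.02
tool_pos: [0.4424, -0.0692, 0.024]
orientation: [0.001, 0.235, 0.972, -0.0]
ft_force: [0.7, 0.7, 0.5]
grip_width: 0.0598
grasp_force: 0.0
```

```bash
python3 - <<'E'
from h import *
q,d=shot('side'); X=cloud('side',d); a=np.radians(-27)
b=cv2.resize(q[225:300,230:320],None,fx=7,fy=7,interpolation=cv2.INTER_CUBIC)
cc=np.array([.4426,-.0713]);L=np.array([np.cos(a),np.sin(a)])*.028;W=np.array([-np.sin(a),np.cos(a)])*.015
for i,j in((1,1),(1,-1),(-1,-1),(-1,1)):
    t=(proj('side',[np.r_[cc+i*L+j*W,.024]])[0]-[230,225]+.5)*7; cv2.circle(b,tuple(int(v) for v in t),4,(255,0,0),-1)
cv2.imwrite('pics/c7.png',b[:,:,::-1])
E
```

```text
(no output)
```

View pics/c7.png

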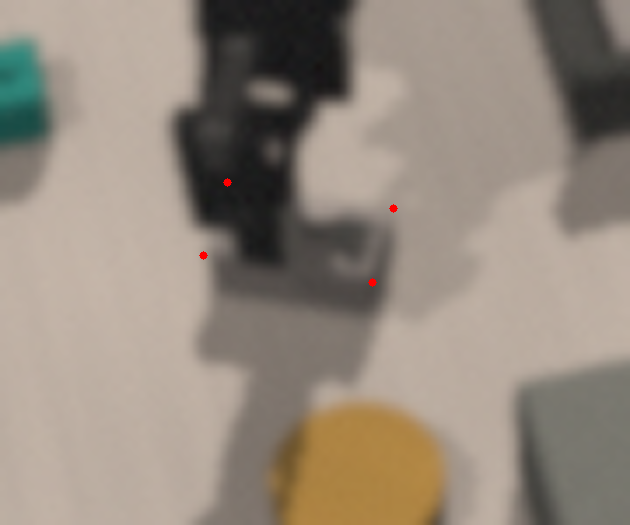

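Lock B matches the dots: right corners (393,208) and (372,282). Descending.

Emit:
{"api": "drive_tool", "payload": {"deltas": [{"hand": 0.3,"x": -0.001,"y": 0,"z": -0.015,"yaw": 0},{"hand": 0.3,"x": 0,"y": 0,"z": -0.015,"yaw": 0},{"hand": 0.3,"x": 0,"y": 0,"z": -0.0085,"yaw": 0},{"hand": 0.3,"x": 0,"y": 0,"z": 0,"yaw": 0},{"hand": 0.8,"x": 0,"y": 0,"z": 0,"yaw": 0},{"hand": 0.8,"x": 0,"y": 0,"z": 0,"yaw": 0},{"hand": 0.8,"x": 0,"y": 0,"z": 0,"yaw": 0},{"hand": 0.8,"x": 0,"y": 0,"z": 0,"yaw": 0}]}}

```text
time: 20.08
tool_pos: [0.4409, -0.0699, -0.0152]
orientation: [0.001, 0.235, 0.972, -0.0]
ft_force: [0.0, 0.6, 3.2]
grip_width: 0.029
grasp_force: 50.0
```

Emit:
{"api": "drive_tool", "payload": {"deltas": [{"hand": 0.8,"x": 0,"y": 0,"z": 0.03,"yaw": 0},{"hand": 0.8,"x": 0,"y": 0,"z": 0.05,"yaw": 0},{"hand": 0.8,"x": 0,"y": 0.02,"z": 0.045,"yaw": 0.5},{"hand": 0.8,"x": 0.028,"y": 0.035,"z": 0,"yaw": 1},{"hand": 0.8,"x": 0.028,"y": 0.035,"z": 0,"yaw": 1},{"hand": 0.8,"x": 0.028,"y": 0.035,"z": 0,"yaw": 0.6},{"hand": 0.8,"x": 0.028,"y": 0.035,"z": 0,"yaw": 0},{"hand": 0.8,"x": 0.028,"y": 0.033,"z": 0,"yaw": 0},{"hand": 0.8,"x": 0,"y": 0,"z": 0,"yaw": 0},{"hand": 0.8,"x": 0,"y": 0,"z": 0,"yaw": 0},{"hand": 0.8,"x": 0,"y": 0,"z": 0,"yaw": 0}]}}

```text
time: 21.45
tool_pos: [0.5793, 0.1224, 0.1087]
orientation: [-0.001, 0.022, 1.0, -0.0]
ft_force: [-0.4, -0.7, -1.6]
grip_width: 0.0289
grasp_force: 50.0
```

```bash
python3 - <<'E'
from h import *
from locks import locks
p,d,X=locks()
q,d=shot('side'); X=cloud('side',d)
m=((abs(X[...,0]-.588)<.048)&(abs(X[...,1]-.191)<.1)&(X[...,2]>.0455)&(X[...,2]<.056)).astype(np.uint8)
n,l,s,c=cv2.connectedComponentsWithStats(m,connectivity=4)
for i in range(1,n):
    if s[i,4]>20: print('side',s[i,4],cv2.minAreaRect((X[l==i][:,:2]*1000).astype(np.float32)))
E
```

```text
side 62 ((579.1243896484375, 243.01307678222656), (33.87077331542969, 37.462188720703125), 85.21619415283203)
side 137 ((588.0734252929688, 183.59078979492188), (32.245361328125, 56.12319564819336), 83.71389770507812)
```

Emit:
{"api": "drive_tool", "payload": {"deltas": [{"hand": 0.8,"x": 0.004,"y": 0.003,"z": -0.04,"yaw": 0},{"hand": 0.8,"x": 0,"y": 0,"z": -0.03,"yaw": 0},{"hand": 0.8,"x": 0,"y": 0,"z": -0.015,"yaw": 0},{"hand": 0.8,"x": 0,"y": 0,"z": -0.006,"yaw": 0},{"hand": 0.8,"x": 0,"y": 0,"z": -0.003,"yaw": 0},{"hand": 0.8,"x": 0,"y": 0,"z": 0,"yaw": 0}]}}

```text
time: 22.3
tool_pos: [0.585, 0.1264, 0.0162]
orientation: [0.001, 0.021, 1.0, 0.0]
ft_force: [-0.0, -0.8, -1.1]
grip_width: 0.0287
grasp_force: 50.0
```

Emit:
{"api": "drive_tool", "payload": {"deltas": [{"hand": 0.8,"x": 0,"y": 0,"z": -0.003,"yaw": 0},{"hand": 0.8,"x": 0,"y": 0,"z": 0,"yaw": 0},{"hand": 0.54,"x": 0,"y": 0,"z": 0,"yaw": 0},{"hand": 0.54,"x": 0,"y": 0,"z": 0,"yaw": 0},{"hand": 0.54,"x": 0,"y": 0,"z": 0,"yaw": 0},{"hand": 0.54,"x": 0,"y": 0,"z": 0.02,"yaw": 0},{"hand": 0.54,"x": 0,"y": 0,"z": 0.05,"yaw": 0},{"hand": 0.54,"x": -0.02,"y": -0.02,"z": 0.05,"yaw": 0},{"hand": 0.54,"x": -0.02,"y": -0.05,"z": 0.02,"yaw": 0},{"hand": 0.54,"x": 0,"y": -0.06,"z": 0,"yaw": 0},{"hand": 0.54,"x": 0,"y": -0.06,"z": 0,"yaw": 0},{"hand": 0.54,"x": 0,"y": -0.06,"z": 0,"yaw": 0}]}}

```text
time: 23.8
tool_pos: [0.5445, -0.1257, 0.1544]
orientation: [0.001, 0.021, 1.0, -0.0]
ft_force: [-0.2, -0.1, 0.2]
grip_width: 0.0393
grasp_force: 0.0
```

```bash
python3 - <<'E'
from h import *
from locks import locks
p,d,X=locks(); z=X[...,2]
m=(abs(X[...,0]-.548)<.03)&(abs(X[...,1]+.33)<.03)&(z>.07)&(z<.1)
if m.sum()>20: print('dial',cv2.minAreaRect((X[m][:,:2]*1000).astype(np.float32)))
b=cv2.resize(p[140:260,190:470],None,fx=2.8,fy=2.8); cv2.imwrite('pics/c8.png',b[:,:,::-1])
s=manip.get_state();print(s['tool_pos'],s['grip_width'],s['orientation'],s['time'],s['qpos'])
E
```

```text
tray c [584.4 246. ] size 55 32 long axis -3.5 z 0.0499
tray c [583.8 185.5] size 55 30 long axis 1.4 z 0.0501
tray c [583.1 126.7] size 55 30 long axis -1.6 z 0.0499
dial ((548.096435546875, -331.1084899902344), (43.92366409301758, 13.044757843017578), 43.259098052978516)
[ 0.54429819 -0.13218063  0.15444913] 0.039195795803904046 [ 0.00143005  0.02352206  0.99971794 -0.00294956] 23.85 [-0.33152989 -0.03669047  1.90864394 -0.00498552  1.26512884 -1.85378792]
```

View pics/c8.png

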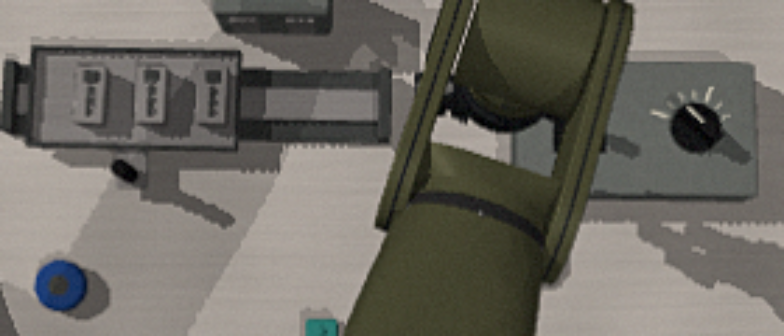

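All three locks stand side by side in the tray (crop (90,95), (150,95), (212,95)). I'll go above the dial and turn the hand to grip its bar.

Emit:
{"api": "drive_tool", "payload": {"deltas": [{"hand": 0.5,"x": 0.005,"y": -0.05,"z": 0,"yaw": -1},{"hand": 0.5,"x": 0,"y": -0.05,"z": 0,"yaw": -1},{"hand": 0.5,"x": 0,"y": -0.05,"z": 0,"yaw": -1},{"hand": 0.5,"x": 0,"y": -0.05,"z": 0,"yaw": -1},{"hand": 0.5,"x": 0,"y": 0,"z": 0,"yaw": -1},{"hand": 0.5,"x": 0,"y": 0,"z": 0,"yaw": -1},{"hand": 0.5,"x": 0,"y": 0,"z": 0,"yaw": -1},{"hand": 0.5,"x": 0,"y": 0,"z": 0,"yaw": -1},{"hand": 0.5,"x": 0,"y": 0,"z": 0,"yaw": -1},{"hand": 0.5,"x": 0,"y": 0,"z": 0,"yaw": -1},{"hand": 0.5,"x": 0,"y": 0,"z": 0,"yaw": -1},{"hand": 0.5,"x": 0,"y": 0,"z": 0,"yaw": -1}]}}

```text
time: 25.35
tool_pos: [0.5496, -0.3237, 0.1538]
orientation: [0.001, 0.759, 0.651, 0.0]
ft_force: [-0.4, -0.1, 0.1]
grip_width: 0.0425
grasp_force: 0.0
```

Emit:
{"api": "drive_tool", "payload": {"deltas": [{"hand": 0.5,"x": 0,"y": 0,"z": 0,"yaw": -1},{"hand": 0.5,"x": 0,"y": 0,"z": 0,"yaw": -1},{"hand": 0.5,"x": 0,"y": 0,"z": 0,"yaw": -1},{"hand": 0.5,"x": 0,"y": 0,"z": 0,"yaw": -1},{"hand": 0.5,"x": 0,"y": 0,"z": 0,"yaw": -0.5},{"hand": 0.5,"x": 0,"y": 0,"z": 0,"yaw": 0},{"hand": 0.5,"x": 0,"y": 0,"z": 0,"yaw": 0}]}}

```text
time: 26.22
tool_pos: [0.5495, -0.3237, 0.153]
orientation: [0.0, 0.922, 0.388, 0.0]
ft_force: [0.1, 0.4, -0.6]
grip_width: 0.0425
grasp_force: 0.0
```

Emit:
{"api": "drive_tool", "payload": {"deltas": [{"hand": 0.5,"x": 0,"y": -0.008,"z": -0.03,"yaw": 0},{"hand": 0.5,"x": 0,"y": 0,"z": -0.04,"yaw": 0},{"hand": 0.5,"x": 0,"y": 0,"z": -0.02,"yaw": 0},{"hand": 0.5,"x": 0,"y": 0,"z": -0.01,"yaw": 0},{"hand": 0.5,"x": 0,"y": 0,"z": -0.006,"yaw": 0},{"hand": 0.5,"x": 0,"y": 0,"z": 0,"yaw": 0},{"hand": 0.5,"x": 0,"y": 0,"z": 0,"yaw": 0}]}}

```text
time: 27.1
tool_pos: [0.55, -0.3322, 0.0474]
orientation: [0.001, 0.922, 0.387, 0.001]
ft_force: [-0.0, 0.5, -0.3]
grip_width: 0.0425
grasp_force: 0.0
```

Emit:
{"api": "drive_tool", "payload": {"deltas": [{"hand": 1,"x": 0,"y": 0,"z": 0,"yaw": 0},{"hand": 1,"x": 0,"y": 0,"z": 0,"yaw": 0},{"hand": 1,"x": 0,"y": 0,"z": 0,"yaw": 0},{"hand": 1,"x": 0,"y": 0,"z": 0,"yaw": 0},{"hand": 1,"x": 0,"y": 0,"z": 0,"yaw": 0},{"hand": 1,"x": 0,"y": 0,"z": 0,"yaw": 0}], "squeeze": 40}}

```text
time: 27.85
tool_pos: [0.5499, -0.3323, 0.0469]
orientation: [0.001, 0.922, 0.387, 0.0]
ft_force: [1.8, -1.0, 4.6]
grip_width: 0.0113
grasp_force: 42.0
```

Emit:
{"api": "drive_tool", "payload": {"deltas": [{"hand": 1,"x": 0,"y": 0,"z": 0,"yaw": -0.8},{"hand": 1,"x": 0,"y": 0,"z": 0,"yaw": -0.8},{"hand": 1,"x": 0,"y": 0,"z": 0,"yaw": -0.8},{"hand": 1,"x": 0,"y": 0,"z": 0,"yaw": -0.8},{"hand": 1,"x": 0,"y": 0,"z": 0,"yaw": -0.8},{"hand": 1,"x": 0,"y": 0,"z": 0,"yaw": -0.8},{"hand": 1,"x": 0,"y": 0,"z": 0,"yaw": -0.8},{"hand": 1,"x": 0,"y": 0,"z": 0,"yaw": -0.8},{"hand": 1,"x": 0,"y": 0,"z": 0,"yaw": -0.8},{"hand": 1,"x": 0,"y": 0,"z": 0,"yaw": -0.8},{"hand": 1,"x": 0,"y": 0,"z": 0,"yaw": -0.6},{"hand": 1,"x": 0,"y": 0,"z": 0,"yaw": 0}]}}

```text
time: 29.35
tool_pos: [0.55, -0.3328, 0.0469]
orientation: [0.001, 0.98, -0.201, 0.001]
ft_force: [3.3, -4.0, 3.3]
grip_width: 0.0109
grasp_force: 41.9
```

Emit:
{"api": "drive_tool", "payload": {"deltas": [{"hand": 0.5,"x": 0,"y": 0,"z": 0,"yaw": 0},{"hand": 0.5,"x": 0,"y": 0,"z": 0,"yaw": 0},{"hand": 0.5,"x": 0,"y": 0,"z": 0,"yaw": 0},{"hand": 0.5,"x": 0,"y": 0,"z": 0.03,"yaw": 0},{"hand": 0.5,"x": 0,"y": 0,"z": 0.04,"yaw": 0},{"hand": 0.5,"x": -0.01,"y": 0.03,"z": 0.03,"yaw": 0},{"hand": 0.5,"x": -0.03,"y": 0.05,"z": 0,"yaw": 0},{"hand": 0.5,"x": 0,"y": 0.055,"z": 0,"yaw": 0.9},{"hand": 0.5,"x": 0,"y": 0.055,"z": 0,"yaw": 1},{"hand": 0.5,"x": 0,"y": 0.055,"z": 0,"yaw": 1},{"hand": 0.5,"x": 0,"y": 0.055,"z": 0,"yaw": 0},{"hand": 0.5,"x": 0,"y": 0.0,"z": 0,"yaw": 0}]}}

```text
time: 30.85
tool_pos: [0.5085, -0.0285, 0.1458]
orientation: [-0.0, 1.0, 0.002, -0.0]
ft_force: [-0.1, -0.9, 0.0]
grip_width: 0.0426
grasp_force: 0.0
```

```bash
cat > chk.py <<'E'
from h import *
from locks import locks
p,d,X=locks(); z=X[...,2]
for nm,x,y,r,a,b in(('dial',.548,-.331,.03,.07,.1),('toggle',.549,-.222,.03,.085,.12)):
    m=(abs(X[...,0]-x)<r)&(abs(X[...,1]-y)<r)&(z>a)&(z<b)
    if m.sum()>8: print(nm,m.sum(),cv2.minAreaRect((X[m][:,:2]*1000).astype(np.float32)),X[m].max(0)[2])
m=(abs(X[...,0]-.51)<.02)&(X[...,1]<.25)&(X[...,1]>.03)&(z>.08)&(z<.093)
if m.sum(): print('post',m.sum(),X[m].mean(0))
s=manip.get_state();print(s['tool_pos'],s['grip_width'],s['orientation'],s['time'])
E
python3 chk.py
```

```text
tray c [584.5 245.4] size 56 31 long axis -1.9 z 0.0502
tray c [583.9 186.3] size 55 31 long axis -0.1 z 0.05
tray c [583.3 126.9] size 55 31 long axis -0.3 z 0.0502
dial 97 ((548.3013305664062, -331.1661071777344), (12.397053718566895, 45.268836975097656), 65.82886505126953) 0.08944760982236286
toggle 32 ((549.3233642578125, -221.6834259033203), (13.853446006774902, 13.01355266571045), 7.413144111633301) 0.1051503275241924
post 30 [0.5093951  0.20811468 0.08825576]
[ 0.5087656  -0.03018071  0.14587364] 0.04257297626210075 [ 7.39922827e-05  9.99998786e-01  1.51797191e-03 -3.43256809e-04] 30.9
```

Dial is on the 4th click (-24°, as expected). Gripping the handle post, which is now at y≈.207.

Emit:
{"api": "drive_tool", "payload": {"deltas": [{"hand": 0.5,"x": 0.002,"y": 0.05,"z": 0,"yaw": 0},{"hand": 0.5,"x": 0,"y": 0.05,"z": 0,"yaw": 0},{"hand": 0.5,"x": 0,"y": 0.05,"z": 0,"yaw": 0},{"hand": 0.5,"x": 0,"y": 0.05,"z": 0,"yaw": 0},{"hand": 0.5,"x": 0,"y": 0.036,"z": 0,"yaw": 0},{"hand": 0.5,"x": 0,"y": 0,"z": 0,"yaw": 0},{"hand": 0.5,"x": 0,"y": 0,"z": -0.02,"yaw": 0},{"hand": 0.5,"x": 0,"y": 0,"z": 0,"yaw": 0}]}}

```text
time: 31.9
tool_pos: [0.5096, 0.2022, 0.1229]
orientation: [0.001, 1.0, -0.001, -0.003]
ft_force: [0.6, 0.0, 0.2]
grip_width: 0.0429
grasp_force: 0.0
```

Emit:
{"api": "drive_tool", "payload": {"deltas": [{"hand": 0.5,"x": 0.001,"y": 0.005,"z": -0.03,"yaw": 0},{"hand": 0.5,"x": 0,"y": 0,"z": -0.03,"yaw": 0},{"hand": 0.5,"x": 0,"y": 0,"z": -0.02,"yaw": 0},{"hand": 0.5,"x": 0,"y": 0,"z": 0,"yaw": 0},{"hand": 1,"x": 0,"y": 0,"z": 0,"yaw": 0},{"hand": 1,"x": 0,"y": 0,"z": 0,"yaw": 0},{"hand": 1,"x": 0,"y": 0,"z": 0,"yaw": 0},{"hand": 1,"x": 0,"y": 0,"z": 0,"yaw": 0},{"hand": 1,"x": 0,"y": 0,"z": 0,"yaw": 0}]}}

```text
time: 33.02
tool_pos: [0.5134, 0.2075, 0.0478]
orientation: [0.002, 1.0, 0.0, 0.001]
ft_force: [0.4, -8.0, 1.3]
grip_width: 0.0143
grasp_force: 38.9
```

Emit:
{"api": "drive_tool", "payload": {"deltas": [{"hand": 1,"x": 0,"y": -0.006,"z": 0,"yaw": 0},{"hand": 1,"x": -0.0004,"y": -0.012,"z": 0,"yaw": 0},{"hand": 1,"x": -0.0004,"y": -0.012,"z": 0,"yaw": 0},{"hand": 1,"x": -0.0004,"y": -0.012,"z": 0,"yaw": 0},{"hand": 1,"x": -0.0004,"y": -0.012,"z": 0,"yaw": 0},{"hand": 1,"x": -0.0004,"y": -0.012,"z": 0,"yaw": 0},{"hand": 1,"x": -0.0004,"y": -0.012,"z": 0,"yaw": 0},{"hand": 1,"x": -0.0004,"y": -0.012,"z": 0,"yaw": 0},{"hand": 1,"x": -0.0004,"y": -0.012,"z": 0,"yaw": 0},{"hand": 1,"x": -0.0004,"y": -0.008,"z": 0,"yaw": 0},{"hand": 1,"x": -0.0004,"y": -0.005,"z": 0,"yaw": 0},{"hand": 1,"x": 0,"y": 0,"z": 0,"yaw": 0}]}}

```text
time: 34.52
tool_pos: [0.5099, 0.093, 0.0478]
orientation: [0.001, 1.0, -0.0, 0.002]
ft_force: [1.5, -1.6, 6.6]
grip_width: 0.0143
grasp_force: 39.8
```

Emit:
{"api": "drive_tool", "payload": {"deltas": [{"hand": 1,"x": 0,"y": -0.003,"z": 0,"yaw": 0},{"hand": 1,"x": 0,"y": -0.002,"z": 0,"yaw": 0},{"hand": 1,"x": 0,"y": -0.002,"z": 0,"yaw": 0},{"hand": 1,"x": 0,"y": 0,"z": 0,"yaw": 0}]}}

```text
time: 35.02
tool_pos: [0.5097, 0.0875, 0.0478]
orientation: [-0.001, 1.0, -0.001, 0.002]
ft_force: [0.2, 4.0, 6.0]
grip_width: 0.0139
grasp_force: 39.8
```

Emit:
{"api": "drive_tool", "payload": {"deltas": [{"hand": 1,"x": 0,"y": -0.003,"z": 0,"yaw": 0},{"hand": 1,"x": 0,"y": 0,"z": 0,"yaw": 0},{"hand": 1,"x": 0,"y": 0,"z": 0,"yaw": 0}]}}

```text
time: 35.4
tool_pos: [0.5097, 0.0875, 0.0478]
orientation: [-0.004, 1.0, -0.001, 0.002]
ft_force: [0.5, 14.5, 5.5]
grip_width: 0.0146
grasp_force: 40.0
```

Carriage travelled exactly 0.120 and hit the stop, so it is home. I'll ease off, release and check.

Emit:
{"api": "drive_tool", "payload": {"deltas": [{"hand": 1,"x": 0,"y": 0.004,"z": 0,"yaw": 0},{"hand": 0.5,"x": 0,"y": 0,"z": 0,"yaw": 0},{"hand": 0.5,"x": 0,"y": 0,"z": 0,"yaw": 0},{"hand": 0.5,"x": 0,"y": 0,"z": 0,"yaw": 0},{"hand": 0.5,"x": 0,"y": 0,"z": 0.03,"yaw": 0},{"hand": 0.5,"x": 0,"y": 0,"z": 0.04,"yaw": 0},{"hand": 1,"x": 0,"y": -0.03,"z": 0.02,"yaw": 0},{"hand": 1,"x": 0.01,"y": -0.06,"z": 0,"yaw": 0},{"hand": 1,"x": 0.015,"y": -0.06,"z": 0,"yaw": 0},{"hand": 1,"x": 0.015,"y": -0.06,"z": 0,"yaw": 0},{"hand": 1,"x": 0,"y": -0.045,"z": 0,"yaw": 0},{"hand": 1,"x": 0,"y": 0,"z": 0,"yaw": 0}]}}

```text
time: 36.9
tool_pos: [0.5477, -0.1696, 0.1356]
orientation: [0.0, 1.0, -0.003, -0.0]
ft_force: [-0.2, 0.6, -0.3]
grip_width: -0.0002
grasp_force: 0.0
```

```bash
python3 chk.py; python3 - <<'E'
from h import *
s=manip.get_state();T=s['tool_pos']
q,d=shot('side'); X=cloud('side',d)
m=(abs(X[...,0]-T[0])<.04)&(abs(X[...,1]-T[1])<.05)&(X[...,2]>T[2]-.01)&(X[...,2]<T[2]+.06); P=X[m]
for a in np.arange(-.01,.06,.01):
    k=P[(P[:,2]>=T[2]+a)&(P[:,2]<T[2]+a+.01)]
    if len(k): print(round(a,3),len(k),(k.min(0)-T).round(3),(k.max(0)-T).round(3))
m=(X[...,0]>.53)&(X[...,0]<.575)&(X[...,1]<-.19)&(X[...,1]>-.25)&(X[...,2]>.085)&(X[...,2]<.105); print('toggle side',m.sum(),X[m].mean(0))
E
```

```text
tray c [580.4 125.6] size 55 31 long axis -4.6 z 0.0503
tray c [580.3  67.2] size 55 30 long axis -1.0 z 0.0505
tray c [579.5   8.7] size 55 29 long axis -0.4 z 0.05
dial 96 ((548.3825073242188, -331.2261047363281), (13.164995193481445, 45.64764404296875), 65.23995971679688) 0.08829566433478309
post 32 [0.50553899 0.0886231  0.0877197 ]
[ 0.54769725 -0.16793576  0.13553151] 0.00012640419017962754 [-3.33735176e-04  9.99998324e-01 -1.71527442e-03 -5.46819180e-04] 36.95
0.02 14 [-0.009 -0.012  0.023] [0.011 0.004 0.03 ]
0.03 33 [-0.01  -0.015  0.03 ] [0.009 0.007 0.04 ]
0.04 32 [-0.01  -0.015  0.04 ] [0.009 0.005 0.05 ]
0.05 7 [-0.009 -0.008  0.051] [-0.006  0.003  0.06 ]
toggle side 61 [ 0.55252344 -0.22559131  0.09493698]
```

Carriage home (moved 119.5 mm), dial at 4th click, locks flat. Descend with shut fingers on the toggle's far-from-dial side.

Emit:
{"api": "drive_tool", "payload": {"deltas": [{"hand": 1,"x": 0.003,"y": 0,"z": -0.04,"yaw": 0},{"hand": 1,"x": 0,"y": 0,"z": -0.034,"yaw": 0},{"hand": 1,"x": 0,"y": -0.015,"z": 0,"yaw": 0},{"hand": 1,"x": 0,"y": -0.012,"z": 0,"yaw": 0},{"hand": 1,"x": 0,"y": -0.005,"z": 0,"yaw": 0},{"hand": 1,"x": 0,"y": 0,"z": 0,"yaw": 0}]}}

```text
time: 37.75
tool_pos: [0.5521, -0.1997, 0.0637]
orientation: [0.001, 1.0, -0.001, 0.001]
ft_force: [0.3, -0.1, 0.3]
grip_width: -0.0001
grasp_force: 0.0
```

Emit:
{"api": "drive_tool", "payload": {"deltas": [{"hand": 1,"x": 0,"y": -0.003,"z": 0,"yaw": 0},{"hand": 1,"x": 0,"y": -0.003,"z": 0,"yaw": 0},{"hand": 1,"x": 0,"y": -0.003,"z": 0,"yaw": 0},{"hand": 1,"x": 0,"y": -0.003,"z": 0,"yaw": 0},{"hand": 1,"x": 0,"y": -0.003,"z": 0,"yaw": 0},{"hand": 1,"x": 0,"y": 0,"z": 0,"yaw": 0}]}}

```text
time: 38.5
tool_pos: [0.5512, -0.2138, 0.062]
orientation: [-0.0, 1.0, -0.0, -0.0]
ft_force: [0.2, 1.5, 0.8]
grip_width: -0.0001
grasp_force: 0.7
```

```bash
python3 - <<'E'
from h import *
q,d=shot('side'); X=cloud('side',d)
v,u=np.mgrid[0:400,0:640]
m=(X[...,0]>.535)&(X[...,0]<.575)&(X[...,1]<-.2)&(X[...,1]>-.28)&(X[...,2]>.078)&(X[...,2]<.11)
bright=m&(q.min(2)>70)
print(m.sum(),bright.sum(),X[bright].mean(0) if bright.sum() else 0,X[m].min(0),X[m].max(0))
b=cv2.resize(q[265:345,290:390],None,fx=7,fy=7,interpolation=cv2.INTER_CUBIC); cv2.imwrite('pics/c9.png',b[:,:,::-1])
s=manip.get_state();print(s['tool_pos'],s['ft_force'],s['time'])
E
```

```text
108 75 [ 0.54999861 -0.23165943  0.09442851] [ 0.54142188 -0.24186993  0.08151904] [ 0.56052806 -0.20767799  0.10966566]
[ 0.55115282 -0.21367359  0.06198156] [0.91641565 1.48024293 0.91466336] 38.55
```

View pics/c9.png

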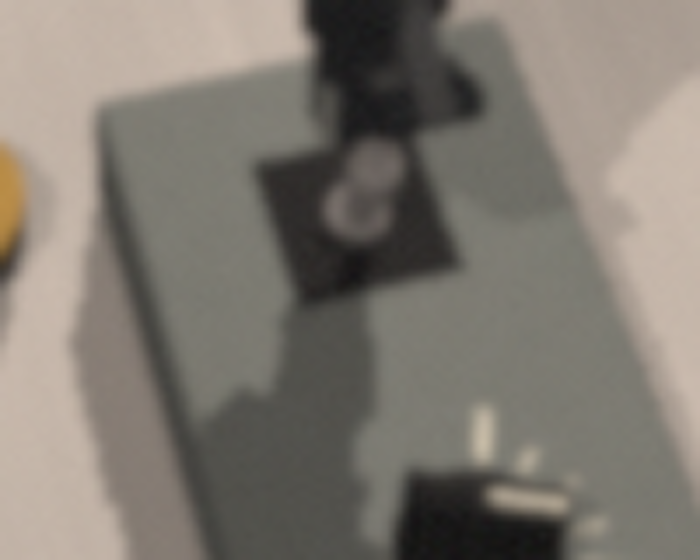

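The knob (crop (370,165)) is leaning slightly towards the dial, by about 0.13 rad. Pushing further.

Emit:
{"api": "drive_tool", "payload": {"deltas": [{"hand": 1,"x": 0,"y": -0.003,"z": 0,"yaw": 0},{"hand": 1,"x": 0,"y": -0.003,"z": 0,"yaw": 0},{"hand": 1,"x": 0,"y": -0.003,"z": 0,"yaw": 0},{"hand": 1,"x": 0,"y": -0.002,"z": 0,"yaw": 0},{"hand": 1,"x": 0,"y": 0,"z": 0,"yaw": 0},{"hand": 1,"x": 0,"y": 0,"z": 0,"yaw": 0}]}}

```text
time: 39.3
tool_pos: [0.5512, -0.2246, 0.0621]
orientation: [-0.0, 1.0, -0.0, -0.0]
ft_force: [0.2, 3.2, -1.3]
grip_width: -0.0005
grasp_force: 1.3
```

```bash
python3 - <<'E'
from h import *
q,d=shot('side'); X=cloud('side',d)
m=(X[...,0]>.535)&(X[...,0]<.575)&(X[...,1]<-.2)&(X[...,1]>-.28)&(X[...,2]>.078)&(X[...,2]<.11)&(q.min(2)>70)
print(m.sum(),X[m].mean(0),X[m].min(0),X[m].max(0))
s=manip.get_state();print(s['tool_pos'],s['ft_force'],s['time'])
E
```

```text
71 [ 0.54949096 -0.24070567  0.09281758] [ 0.54159699 -0.25173073  0.07943534] [ 0.56004039 -0.22071054  0.10982605]
[ 0.55115313 -0.22463495  0.06208191] [-0.45439605  3.42643828 -0.53019693] 39.35
```

Emit:
{"api": "drive_tool", "payload": {"deltas": [{"hand": 1,"x": 0,"y": -0.001,"z": 0,"yaw": 0},{"hand": 1,"x": 0,"y": 0,"z": 0,"yaw": 0},{"hand": 1,"x": 0,"y": 0,"z": 0,"yaw": 0},{"hand": 1,"x": 0,"y": 0,"z": 0,"yaw": 0},{"hand": 1,"x": 0,"y": 0,"z": 0,"yaw": 0},{"hand": 1,"x": 0,"y": 0,"z": 0,"yaw": 0},{"hand": 1,"x": 0,"y": 0,"z": 0,"yaw": 0},{"hand": 1,"x": 0,"y": 0,"z": 0,"yaw": 0},{"hand": 1,"x": 0,"y": 0,"z": 0,"yaw": 0},{"hand": 1,"x": 0,"y": 0,"z": 0,"yaw": 0},{"hand": 1,"x": 0,"y": 0,"z": 0,"yaw": 0},{"hand": 1,"x": 0,"y": 0,"z": 0,"yaw": 0}]}}

```text
time: 40.85
tool_pos: [0.5511, -0.2249, 0.062]
orientation: [-0.001, 1.0, -0.0, -0.0]
ft_force: [-0.4, 6.2, 0.4]
grip_width: -0.0
grasp_force: 2.6
```

Emit:
{"api": "drive_tool", "payload": {"deltas": [{"hand": 1,"x": 0,"y": 0,"z": 0,"yaw": 0},{"hand": 1,"x": 0,"y": 0,"z": 0,"yaw": 0},{"hand": 1,"x": 0,"y": 0,"z": 0,"yaw": 0},{"hand": 1,"x": 0,"y": 0,"z": 0,"yaw": 0},{"hand": 1,"x": 0,"y": 0,"z": 0,"yaw": 0},{"hand": 1,"x": 0,"y": 0,"z": 0,"yaw": 0},{"hand": 1,"x": 0,"y": 0,"z": 0,"yaw": 0},{"hand": 1,"x": 0,"y": 0,"z": 0,"yaw": 0},{"hand": 1,"x": 0,"y": 0,"z": 0,"yaw": 0},{"hand": 1,"x": 0,"y": 0,"z": 0,"yaw": 0}]}}

```text
time: 42.1
tool_pos: [0.5511, -0.2249, 0.062]
orientation: [-0.001, 1.0, -0.0, -0.0]
ft_force: [-0.1, 5.6, -0.4]
grip_width: -0.0004
grasp_force: 2.6
```

```bash
python3 - <<'E'
from h import *
q,d=shot('side'); X=cloud('side',d)
m=(X[...,0]>.535)&(X[...,0]<.575)&(X[...,1]<-.2)&(X[...,1]>-.28)&(X[...,2]>.078)&(X[...,2]<.11)&(q.min(2)>70)
print(m.sum(),X[m].mean(0))
s=manip.get_state();print(s['tool_pos'],s['ft_force'],s['time'])
E
python3 chk.py
```

```text
73 [ 0.54946759 -0.24054433  0.09218027]
[ 0.55112617 -0.22489397  0.0619903 ] [-0.86478554  5.65462232 -0.26371266] 42.15
tray c [580.5 125.6] size 55 30 long axis -3.9 z 0.0503
tray c [580.1  67.4] size 55 30 long axis -0.8 z 0.0502
tray c [579.5   8.6] size 55 29 long axis -0.6 z 0.0501
post 33 [0.50580814 0.08865812 0.0873799 ]
[ 0.55112978 -0.22487834  0.06199144] -5.026696641341687e-05 [-7.94225736e-04  9.99999611e-01 -3.25871766e-04 -2.03787944e-04] 42.2
```

At the stop, held for more than 3 s. Ease back slowly.

Emit:
{"api": "drive_tool", "payload": {"deltas": [{"hand": 1,"x": 0,"y": 0.003,"z": 0,"yaw": 0},{"hand": 1,"x": 0,"y": 0.003,"z": 0,"yaw": 0},{"hand": 1,"x": 0,"y": 0.003,"z": 0,"yaw": 0},{"hand": 1,"x": 0,"y": 0.003,"z": 0,"yaw": 0},{"hand": 1,"x": 0,"y": 0.003,"z": 0,"yaw": 0},{"hand": 1,"x": 0,"y": 0.003,"z": 0,"yaw": 0},{"hand": 1,"x": 0,"y": 0.003,"z": 0,"yaw": 0},{"hand": 1,"x": 0,"y": 0.01,"z": 0,"yaw": 0},{"hand": 1,"x": 0,"y": 0.02,"z": 0,"yaw": 0},{"hand": 1,"x": 0,"y": 0,"z": 0.04,"yaw": 0},{"hand": 1,"x": 0,"y": 0,"z": 0.05,"yaw": 0},{"hand": 0.5,"x": 0,"y": 0,"z": 0,"yaw": 0}]}}

```text
time: 43.7
tool_pos: [0.5543, -0.1748, 0.1578]
orientation: [0.002, 1.0, 0.0, 0.005]
ft_force: [0.2, -0.1, -0.0]
grip_width: 0.0168
grasp_force: 0.0
```

```bash
python3 chk.py; python3 - <<'E'
from h import *
q,d=shot('side'); X=cloud('side',d)
m=(X[...,0]>.53)&(X[...,0]<.575)&(X[...,1]<-.19)&(X[...,1]>-.25)&(X[...,2]>.085)&(X[...,2]<.105); print('toggle side',m.sum(),X[m].mean(0))
E
```

```text
tray c [580.6 126. ] size 56 30 long axis -2.9 z 0.0502
tray c [579.9  67.2] size 54 30 long axis -1.0 z 0.0501
tray c [579.1   8.7] size 55 29 long axis -0.3 z 0.0504
dial 96 ((548.257568359375, -331.0022888183594), (13.34235668182373, 44.830204010009766), 64.41484069824219) 0.08791908178565855
toggle 22 ((547.2273559570312, -222.69056701660156), (8.465163230895996, 15.119377136230469), 15.834101676940918) 0.10225814544009186
post 32 [0.50605893 0.08865452 0.08744377]
[ 0.55273165 -0.17424907  0.15485309] 0.02482281615548432 [9.25964805e-04 9.99996808e-01 9.83837960e-05 2.34884831e-03] 43.75
toggle side 66 [ 0.55276881 -0.22572748  0.09466847]
```

Toggle sprung back. Now the dial back to zero.

Emit:
{"api": "drive_tool", "payload": {"deltas": [{"hand": 0.5,"x": -0.001,"y": -0.05,"z": 0,"yaw": -1},{"hand": 0.5,"x": 0,"y": -0.05,"z": 0,"yaw": -1},{"hand": 0.5,"x": 0,"y": -0.057,"z": 0,"yaw": -0.9},{"hand": 0.5,"x": 0,"y": 0,"z": 0,"yaw": 0},{"hand": 0.5,"x": 0,"y": 0,"z": 0,"yaw": 0},{"hand": 0.5,"x": 0,"y": 0,"z": 0,"yaw": 0}]}}

```text
time: 44.55
tool_pos: [0.55, -0.33, 0.1511]
orientation: [-0.0, 0.98, -0.201, -0.001]
ft_force: [0.4, 0.5, -0.2]
grip_width: 0.0427
grasp_force: 0.0
```

Emit:
{"api": "drive_tool", "payload": {"deltas": [{"hand": 0.5,"x": 0,"y": -0.002,"z": -0.03,"yaw": 0},{"hand": 0.5,"x": 0,"y": 0,"z": -0.04,"yaw": 0},{"hand": 0.5,"x": 0,"y": 0,"z": -0.02,"yaw": 0},{"hand": 0.5,"x": 0,"y": 0,"z": -0.014,"yaw": 0},{"hand": 0.5,"x": 0,"y": 0,"z": 0,"yaw": 0},{"hand": 1,"x": 0,"y": 0,"z": 0,"yaw": 0},{"hand": 1,"x": 0,"y": 0,"z": 0,"yaw": 0},{"hand": 1,"x": 0,"y": 0,"z": 0,"yaw": 0},{"hand": 1,"x": 0,"y": 0,"z": 0,"yaw": 0},{"hand": 1,"x": 0,"y": 0,"z": 0,"yaw": 0}]}}

```text
time: 45.8
tool_pos: [0.5515, -0.3337, 0.05]
orientation: [-0.0, 0.979, -0.201, 0.001]
ft_force: [1.7, 4.2, 6.8]
grip_width: 0.0107
grasp_force: 41.4
```

Emit:
{"api": "drive_tool", "payload": {"deltas": [{"hand": 1,"x": 0,"y": 0,"z": 0,"yaw": 0.9},{"hand": 1,"x": 0,"y": 0,"z": 0,"yaw": 1},{"hand": 1,"x": 0,"y": 0,"z": 0,"yaw": 1},{"hand": 1,"x": 0,"y": 0,"z": 0,"yaw": 1},{"hand": 1,"x": 0,"y": 0,"z": 0,"yaw": 1},{"hand": 1,"x": 0,"y": 0,"z": 0,"yaw": 1},{"hand": 1,"x": 0,"y": 0,"z": 0,"yaw": 1},{"hand": 1,"x": 0,"y": 0,"z": 0,"yaw": 1},{"hand": 1,"x": 0,"y": 0,"z": 0,"yaw": 1},{"hand": 1,"x": 0,"y": 0,"z": 0,"yaw": 1},{"hand": 1,"x": 0,"y": 0,"z": 0,"yaw": 1},{"hand": 1,"x": 0,"y": 0,"z": 0,"yaw": 0.5}]}}

```text
time: 47.3
tool_pos: [0.5505, -0.3308, 0.05]
orientation: [-0.003, 0.828, 0.56, 0.001]
ft_force: [-4.3, 12.7, 12.1]
grip_width: 0.0108
grasp_force: 42.2
```

Emit:
{"api": "drive_tool", "payload": {"deltas": [{"hand": 1,"x": 0,"y": 0,"z": 0,"yaw": 0},{"hand": 1,"x": 0,"y": 0,"z": 0,"yaw": 0}]}}

```text
time: 47.55
tool_pos: [0.5505, -0.3309, 0.05]
orientation: [-0.003, 0.829, 0.559, 0.001]
ft_force: [-3.4, 13.0, 11.5]
grip_width: 0.0108
grasp_force: 42.1
```

Emit:
{"api": "drive_tool", "payload": {"deltas": [{"hand": 0.5,"x": 0,"y": 0,"z": 0,"yaw": 0},{"hand": 0.5,"x": 0,"y": 0,"z": 0,"yaw": 0},{"hand": 0.5,"x": 0,"y": 0,"z": 0,"yaw": 0},{"hand": 0.5,"x": 0,"y": 0,"z": 0.03,"yaw": 0},{"hand": 0.5,"x": 0,"y": 0,"z": 0.04,"yaw": 0},{"hand": 0.5,"x": 0,"y": 0.03,"z": 0.03,"yaw": 0},{"hand": 0.5,"x": -0.02,"y": 0.055,"z": 0,"yaw": -1},{"hand": 0.5,"x": -0.02,"y": 0.055,"z": 0,"yaw": -1},{"hand": 0.5,"x": 0,"y": 0.055,"z": 0,"yaw": -1},{"hand": 0.5,"x": 0,"y": 0.055,"z": 0,"yaw": -1},{"hand": 0.5,"x": 0,"y": 0.055,"z": 0,"yaw": -1},{"hand": 0.5,"x": 0,"y": 0.0,"z": 0,"yaw": -1}]}}

```text
time: 49.05
tool_pos: [0.5099, -0.0258, 0.148]
orientation: [-0.0, 0.985, 0.173, 0.0]
ft_force: [-0.3, -0.4, -0.4]
grip_width: 0.043
grasp_force: 0.0
```

Emit:
{"api": "drive_tool", "payload": {"deltas": [{"hand": 0.5,"x": 0,"y": 0,"z": 0,"yaw": -1},{"hand": 0.5,"x": 0,"y": 0,"z": 0,"yaw": -1},{"hand": 0.5,"x": 0,"y": 0,"z": 0,"yaw": -0.5},{"hand": 0.5,"x": 0,"y": 0,"z": 0,"yaw": 0}]}}

```text
time: 49.55
tool_pos: [0.5102, -0.029, 0.148]
orientation: [0.0, 1.0, -0.0, -0.0]
ft_force: [-0.0, 0.1, 0.9]
grip_width: 0.0427
grasp_force: 0.0
```

```bash
python3 chk.py
```

```text
tray c [580.6 126.2] size 55 31 long axis -3.2 z 0.0503
tray c [580.2  71.6] size 55 20 long axis -3.8 z 0.0507
dial 101 ((548.1439208984375, -331.01080322265625), (44.803192138671875, 13.381016731262207), 67.64672088623047) 0.08877672996664789
toggle 33 ((549.162841796875, -222.0742950439453), (12.869939804077148, 13.560731887817383), 1.087747573852539) 0.10313707542621456
post 31 [0.50575454 0.08884023 0.08807861]
[ 0.51022267 -0.02894327  0.14804193] 0.04299561330551115 [ 8.72614975e-05  9.99999984e-01  1.56314785e-04 -2.51363492e-05] 49.6
```

Dial at zero, toggle upright. Now draw the carriage back.

Emit:
{"api": "drive_tool", "payload": {"deltas": [{"hand": 0.5,"x": -0.001,"y": 0.05,"z": 0,"yaw": 0},{"hand": 0.5,"x": 0,"y": 0.05,"z": 0,"yaw": 0},{"hand": 0.5,"x": 0,"y": 0.017,"z": 0,"yaw": 0},{"hand": 0.5,"x": 0,"y": 0,"z": 0,"yaw": 0},{"hand": 0.5,"x": 0,"y": 0,"z": -0.02,"yaw": 0},{"hand": 0.5,"x": 0,"y": 0,"z": 0,"yaw": 0}]}}

```text
time: 50.35
tool_pos: [0.5074, 0.087, 0.1251]
orientation: [0.0, 1.0, -0.001, -0.003]
ft_force: [-0.0, -0.7, 0.1]
grip_width: 0.0428
grasp_force: 0.0
```

Emit:
{"api": "drive_tool", "payload": {"deltas": [{"hand": 0.5,"x": 0.001,"y": 0.001,"z": -0.03,"yaw": 0},{"hand": 0.5,"x": 0,"y": 0,"z": -0.03,"yaw": 0},{"hand": 0.5,"x": 0,"y": 0,"z": -0.018,"yaw": 0},{"hand": 0.5,"x": 0,"y": 0,"z": 0,"yaw": 0},{"hand": 1,"x": 0,"y": 0,"z": 0,"yaw": 0},{"hand": 1,"x": 0,"y": 0,"z": 0,"yaw": 0},{"hand": 1,"x": 0,"y": 0,"z": 0,"yaw": 0},{"hand": 1,"x": 0,"y": 0,"z": 0,"yaw": 0},{"hand": 1,"x": 0,"y": 0,"z": 0,"yaw": 0}]}}

```text
time: 51.48
tool_pos: [0.5114, 0.0892, 0.0517]
orientation: [0.0, 1.0, -0.0, 0.001]
ft_force: [-0.4, -1.0, 5.8]
grip_width: 0.0139
grasp_force: 39.3
```

Emit:
{"api": "drive_tool", "payload": {"deltas": [{"hand": 1,"x": 0,"y": 0.006,"z": 0,"yaw": 0},{"hand": 1,"x": 0.0004,"y": 0.012,"z": 0,"yaw": 0},{"hand": 1,"x": 0.0004,"y": 0.012,"z": 0,"yaw": 0},{"hand": 1,"x": 0.0004,"y": 0.012,"z": 0,"yaw": 0},{"hand": 1,"x": 0.0004,"y": 0.012,"z": 0,"yaw": 0},{"hand": 1,"x": 0.0004,"y": 0.012,"z": 0,"yaw": 0},{"hand": 1,"x": 0.0004,"y": 0.012,"z": 0,"yaw": 0},{"hand": 1,"x": 0.0004,"y": 0.012,"z": 0,"yaw": 0},{"hand": 1,"x": 0.0004,"y": 0.012,"z": 0,"yaw": 0},{"hand": 1,"x": 0.0004,"y": 0.008,"z": 0,"yaw": 0},{"hand": 1,"x": 0.0004,"y": 0.005,"z": 0,"yaw": 0},{"hand": 1,"x": 0,"y": 0,"z": 0,"yaw": 0}]}}

```text
time: 52.98
tool_pos: [0.515, 0.2054, 0.0517]
orientation: [-0.001, 1.0, -0.0, 0.001]
ft_force: [-1.3, 1.1, 5.0]
grip_width: 0.014
grasp_force: 39.5
```

Emit:
{"api": "drive_tool", "payload": {"deltas": [{"hand": 1,"x": 0,"y": 0.003,"z": 0,"yaw": 0},{"hand": 1,"x": 0,"y": 0.002,"z": 0,"yaw": 0},{"hand": 1,"x": 0,"y": 0.001,"z": 0,"yaw": 0},{"hand": 1,"x": 0,"y": 0,"z": 0,"yaw": 0}]}}

```text
time: 53.48
tool_pos: [0.515, 0.2075, 0.0517]
orientation: [0.003, 1.0, 0.0, 0.0]
ft_force: [-2.1, -11.6, 10.3]
grip_width: 0.0138
grasp_force: 40.0
```

At the stop. Release, retreat, check.

Emit:
{"api": "drive_tool", "payload": {"deltas": [{"hand": 1,"x": 0,"y": -0.003,"z": 0,"yaw": 0},{"hand": 0.5,"x": 0,"y": 0,"z": 0,"yaw": 0},{"hand": 0.5,"x": 0,"y": 0,"z": 0,"yaw": 0},{"hand": 0.5,"x": 0,"y": 0,"z": 0,"yaw": 0},{"hand": 0.5,"x": 0,"y": 0,"z": 0.03,"yaw": 0},{"hand": 0.5,"x": 0,"y": 0,"z": 0.04,"yaw": 0},{"hand": 0.5,"x": 0,"y": -0.04,"z": 0.03,"yaw": 0},{"hand": 0.5,"x": 0,"y": -0.06,"z": 0,"yaw": 0},{"hand": 0.5,"x": 0,"y": -0.06,"z": 0,"yaw": 0},{"hand": 0.5,"x": 0,"y": -0.06,"z": 0,"yaw": 0},{"hand": 0.5,"x": 0,"y": 0,"z": 0,"yaw": 0},{"hand": 0.5,"x": 0,"y": 0,"z": 0,"yaw": 0}]}}

```text
time: 54.98
tool_pos: [0.5141, -0.0125, 0.1499]
orientation: [-0.0, 1.0, -0.001, -0.0]
ft_force: [-1.1, 0.4, 0.1]
grip_width: 0.0431
grasp_force: 0.0
```

```bash
python3 chk.py; python3 - <<'E'
from h import *
p,d=shot('top','final.png')
E
```

```text
tray c [584.4 245.5] size 55 31 long axis -0.7 z 0.0502
tray c [584. 186.] size 55 31 long axis 0.5 z 0.05
tray c [583. 127.] size 55 31 long axis -1.4 z 0.0501
dial 100 ((547.8882446289062, -330.56707763671875), (44.04741668701172, 12.61784839630127), 67.81784057617188) 0.09160528792701035
toggle 33 ((549.3394775390625, -222.10513305664062), (12.787811279296875, 14.196178436279297), 3.0637972354888916) 0.10446088274669643
post 32 [0.50946142 0.20809711 0.08732211]
[ 0.51413215 -0.01189488  0.14988561] 0.042262377958616044 [-2.38541933e-04  9.99999948e-01  4.06982101e-05 -2.14627784e-04] 55.025
```

View pics/final.png

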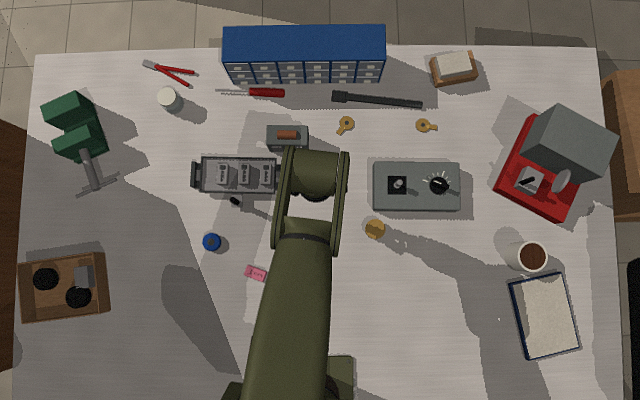

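The final view shows the three locks in the tray at the loading end (about (222,173), (244,173), (266,173)), the dial at zero, the toggle upright and the bystanders where they were. Handing in.

```bash
python3 -c "
from rig import job_done
print(job_done())"
```

```text
the job is handed in; nothing more can be done
None
```

The job is handed in, though no verdict came back: all three locks were demagnetised and lie flat in the carriage at the loading end, with the dial at zero and the toggle centred; while placing the second lock I hit something in the tray with about 34 N, and nothing else was disturbed.

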